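Right the washed carton holder, check that it stands firm, load the carton

ROBOT

A 7-joint arm with a two-finger parallel gripper is mounted at the origin on a cart in front of the work surface, level with it; the furniture and walls round the work are solid. World frame = base frame: x ahead of the robot, y to its left, z up, the work surface at z = 0. Lengths are in mm, angles in degrees, forces in N, time in s.
With the tool pointing down it reaches from about 350 to 775 mm from the base axis. Payload 3.1 kg.
Tool frame: the origin (TCP) lies at the very end of the fingers, on their centre line; the grasp point (between the pads) lies 19 mm behind it; z points along the fingers, y is the line along which they close (so a half turn about z gives the same grasp; the last joint's range is limited). The gripper opens to 85 mm and grips with 20 to 120 N. Pads are 22 mm wide; open, the fingers measure 114 mm over their backs; the gripper's body (76 mm by 85 mm) begins 54 mm behind the grasp point. The pads swing forward as they close: fully open they stand 13 mm farther back than shut.
Start: joints at [-66.618, 17.813, 0.802, 86.603, -0.252, 75.585, -1.558], TCP at [239.109, 495.323, 231.304] pointing down, gripper open.
Joint ranges: [-154.91, 154.91], [-16.99, 109.72], [-72.82, 74.43], [7.12, 147.25], [-82.49, 262.49], [11.32, 116.49], [-174.64, 174.64]. Speed limits (degrees/s): [159.86, 159.86, 180, 180, 180, 180, 180].

INTERFACE

Orientations are given as a 3x3 rotation matrix whose columns are the frame's x, y, z axes.
In Python, from cell import arm gives the robot as it stands.
- The arm moves only by the shell command python3 -m pendant 'ROWS'. ROWS is JSON, one flat list of numbers, 7 for each row, row after row: the shift along the tool's x, y, z in mm, then the turn, a rotation vector about the tool's x, y, z in degrees, then the opening, from 0 (shut) to 1 (fully open). A call has 1 to 12 rows; each row shifts and turns the commanded pose from where the row before left it, along the tool's axes as they then stand; what a row does not reach is not made up. A row lasts 1/8 s, in which the tool goes at most 62.5 mm and 10.7 degrees, less where a joint would pass 70% of its speed; a pose out of reach is approached as far as the arm can. A call with a gripper value outside its range is refused whole. The fingers move at their own pace and stop on an object; the grip force is fixed at half the most. Time passes only in rows, so rows that do not move let the fingers close. It gives the time, the measured TCP pose, the force, the opening and the grip force at its end, in the units of the state.
- arm.read_state(): the state, without advancing time (a new reading comes with each control period).
- arm.snapshot(name): name is "scene" or "top" or "wrist"; returns (picture, depth): 400x640x3 uint8, red, green, blue; 400x640 float32, mm along the optical axis (not along the pixel's ray), 0 where there is no reading.
- arm.calibration(name): a dict with "fx", "fy", "cx", "cy" (pixels), "R" (3x3) and "t" (3): a world point X has camera coordinates R X + t; the wrist camera has in their place "mount" (4x4, takes a point from camera to tool coordinates, whose origin is the TCP and whose axes are the flange's). Camera axes: x right, y down, z forward; pixel columns grow to the right and rows downward; lengths in mm; the calibration is good to about 2 mm. A picture is of the moment at which its call begins: read the wrist's pose just before it. calibration takes no time and is no camera call.
- arm.job_done(): hands the job in; it is judged then, once.
The state is a dict: "clock": time; "qpos": joint angles; "qd": joint speeds; "tau": joint torques, N m; "tool_pos": TCP position; "ee_rot": TCP orientation; "contact_force": force on the tool from outside, world axes, zero at the start; "moment": the same for the moment, N m; "width": finger opening in mm; "gripper_force": force on a finger pad.
Only numpy, scipy, OpenCV 4.12 (cv2) and the standard library are available. Lean on these libraries where they do the work, as an engineer would, in place of code of your own. Each camera call takes 0.05 s, during which the arm holds its last target. There are 200 camera calls.

TASK

The cast holder for the carton of microscope slides was washed and left upside down to drain. Lay it on its back and let go, take it again with another grip, and stand it on its four feet inside the steel tray with its mouth on the side of the tray's thumb tab; then press down with the closed fingertips on the mouth end of its roof and after that on the rear end, to feel that it does not rock. Then slide the small carton, on edge as it stands, lengthwise into the holder's mouth until it stops, and leave the larger box, the beaker and the tape roll where they are.

Things in the scene. Friction and masses are not known exactly. Their poses are not given: they have to be found in the camera images.
- holder: Carton holder, bare aluminium casting, 0.45 kg, 76 x 112 x 102 mm: a slim leaning sleeve on two cross feet. Origin: in the plane under its feet, mid width; as it stands z is up and -x its front (mouth). Starts upside down, lying on its flat roof, feet up. Cross feet: bars at x = -20 and +27 mm, each 14 deep, 112 wide (y), underside 4 and top 14 mm up, rubber pads under the ends (y = +-48).
- mouth (a point): centre of the sleeve's mouth, in the holder at (-26, 0, 72) mm. The sleeve is 35 mm wide, 58 high, 44 deep inside, closed at the rear; it runs down to the rear at 20 degrees: inward axis (0.940, 0, -0.342), roof normal (0.342, 0, 0.940) in the holder. Lips flare outwards for 4 mm ahead of the mouth at the sides and floor.
- sleeve_mid (a point): centre of the sleeve, in the holder at (-2, 0, 63) mm. Its flat sides, y = +-20.5 mm (41 mm apart), are the natural place to grip; the front 25 mm of a side is solid, a window lies behind. Outer corners in the holder's x, z (mm): mouth bottom (-36, 42), mouth top (-15, 102), rear top (33, 85), rear bottom (11, 25).
- back (a point): rear face of the rear cross foot, in the holder at (34, 0, 9) mm. Laid on its back the holder rests steadily on this 112 mm wide face and on the sleeve's rear top edge: its x axis then points straight down, within 1 degree, and its origin is 34 mm above the bench.
- roof_front (a point): point on the holder's roof, 7 mm behind its front edge, in the holder at (-8, 0, 100) mm: the first place to press. The roof is 41 mm wide.
- roof_rear (a point): point on the holder's roof, 7 mm ahead of its rear edge, in the holder at (27, 0, 87) mm: the second place to press
- pocket_home (a point): where the carton's centre lies when the carton is fully home against the rear wall, in the holder at (-23, 0, 70) mm; the carton then stands out of the mouth by 38 mm. Its 82 mm edges then lie along the sleeve's axis, 55 mm edges along the roof normal, 32 mm across.
- tray: Low stainless tray, 102 (x) by 148 mm (y), fixed to the bench, with a flat thumb tab on its -x side (to the robot's left). Floor 92 x 138 mm, 3 mm above the bench; rim 13 mm above the bench. Origin: under its centre; z up. The holder's feet, square and centred (holder origin 3.5 mm from the tray's towards the tab), have 15 mm to spare in x and 13 mm in y on the floor; on the rim it would rock.
- carton: The small cardboard carton of microscope slides, 55 (its own x) x 82 (y) x 32 mm (z), 0.2 kg. Origin: centre of a 55 x 82 mm face; z points into the carton. It starts standing on edge: own x vertical, 55 mm high, 32 mm wide, 82 mm long; either end may go in first.
- carton_mid (a point): centre of the small carton, 27.5 mm above the bench at the start
- lancet_box: larger cardboard box, 62 x 105 x 48 mm, lying flat; too large for the holder; leave it. Origin: centre of its underside.
- beaker: small clear beaker, 45 mm diameter, 57 mm high; leave it. Origin: centre of its underside.
- tape: roll of tape lying flat, 62 mm diameter, 25 mm high; leave it. Origin: centre of its underside.
Things that resemble listed ones, but are neither listed nor needed, are in the scene too. Several things have the shape of the holder; the one meant has the colours described above. What is shaped like the carton but orange is not meant.

How it is judged:
By the outcome, as a careful person would: the job done as asked, in the order asked, and still so for the second after the job is handed in, with the robot touching nothing.
It also fails if it takes over 72 s, if anything falls off the work surface, if the arm or the gripper's body presses on something with over 40 N, if the wrist force passes 120 N, or if a joint passes its speed limit or range.

## Working session

There is one attempt and no reset: what is moved stays moved. The work goes in short steps, Python scripts to look and compute and a shell command to move; the robot and the scene stay as the last step left them, time stands still between calls to the robot, and variables do not carry over. Pictures are saved under pics/ and viewed, at most 10 in all, crops included, and the job is handed in when it is done.

```bash
ls; mkdir -p pics; python3 - <<'E'
from cell import arm
import cv2,numpy as np
for n in("scene","top"):
    p,d=arm.snapshot(n); cv2.imwrite(f"pics/{n}0.png",p[:,:,::-1]); np.save(f"pics/{n}0.npy",d)
    print(n,arm.calibration(n),(d>0).mean())
print(arm.calibration("wrist")); print(arm.read_state())
E
```

```text
pics
scene {'fx': 428.10222958435554, 'fy': 428.10222958435554, 'cx': 318.8304273054783, 'cy': 197.41594371087012, 'R': array([[ 0.65878519, -0.75232739,  0.00236038],
       [-0.55346103, -0.48676565, -0.67582549],
       [ 0.50959098,  0.44391745, -0.73705789]]), 't': array([-331.70605322,  363.78111568,  897.99282754])} 0.98915234375
top {'fx': 429.5695339558606, 'fy': 429.5695339558606, 'cx': 317.615931834734, 'cy': 194.59758139118418, 'R': array([[ 0.0201272 , -0.99978284,  0.00540002],
       [-0.99156554, -0.02065286, -0.12795017],
       [ 0.12803391, -0.0027792 , -0.9917659 ]]), 't': array([  51.32810336,  574.2018256 , 1419.36773264])} 0.99624609375
{'fx': 333.206848514719, 'fy': 333.206848514719, 'cx': 322.53389636354785, 'cy': 197.08738956961759, 'mount': array([[-5.37700761e-04, -9.49512597e-01, -3.13728449e-01,
         8.09184310e+01],
       [ 9.99999476e-01, -2.37333477e-04, -9.95604176e-04,
         7.38554169e-01],
       [ 8.70880443e-04, -3.13728820e-01,  9.49512227e-01,
        -1.43814474e+02],
       [ 0.00000000e+00,  0.00000000e+00,  0.00000000e+00,
         1.00000000e+00]])}
{'clock': 0.1, 'qpos': array([-66.61788109,  17.85733665,   0.80280909,  86.68273102,
        -0.25078755,  75.58606248,  -1.55704354]), 'qd': array([ 0.02395504, -0.09540106,  0.01657463, -0.2194776 ,  0.1014096 ,
        0.12238151, -0.01105898]), 'tau': array([ 7.58024617e-04, -3.80851650e+01,  1.46475756e-01, -2.31239873e+01,
        1.20917501e-02,  8.05138639e-03,  1.27913731e-05]), 'tool_pos': array([238.8450396 , 494.69527358, 230.31585585]), 'ee_rot': array([[-9.00574978e-01,  4.34699910e-01, -8.35627119e-04],
       [ 4.34700697e-01,  9.00572756e-01, -2.00391048e-03],
       [-1.18556689e-04, -2.16791933e-03, -9.99997643e-01]]), 'contact_force': array([-0.52062329, -0.14133189,  0.10055625]), 'moment': array([-0.01184063,  0.01208235, -0.05067152]), 'gripper_force': 0.0, 'width': 85.33211908967274}
```

View pics/top0.png

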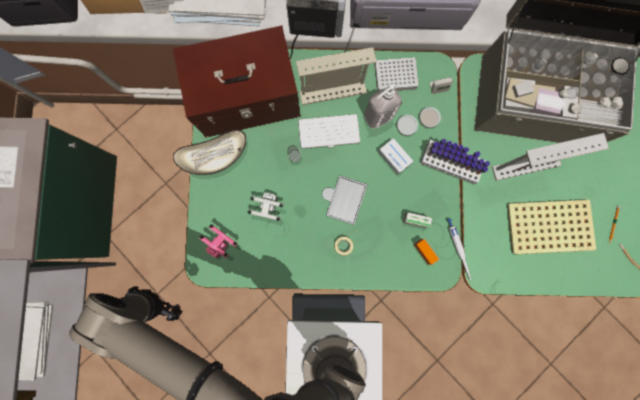

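View pics/scene0.png

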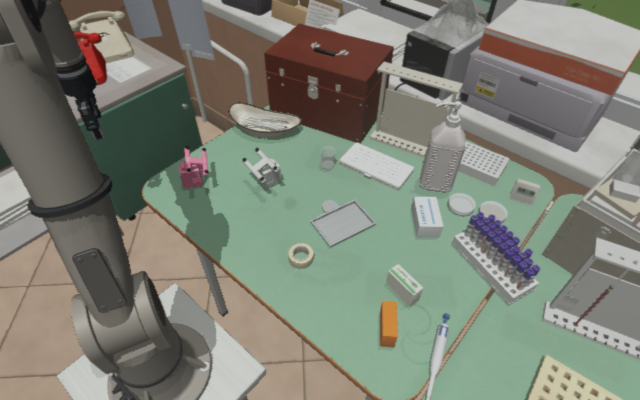

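The top view shows the aluminium holder at px (266,207), the pink decoy at (216,241), the tray at (347,200) with its tab at (329,194), and the carton at (419,219). It also shows the orange decoy at (427,251), the box at (396,155), the tape at (344,245) and the beaker at (294,156). The scene view agrees. Next I'll work out rough positions.

```bash
cat > h.py <<'E'
import numpy as np,cv2
from cell import arm
def cloud(n,d,T=None):
    c=arm.calibration(n); v,u=np.mgrid[:400,:640]
    P=np.stack([(u-c["cx"])/c["fx"]*d,(v-c["cy"])/c["fy"]*d,d],-1)
    if n=="wrist":
        R,t=T; M=c["mount"]; P=P@M[:3,:3].T+M[:3,3]; return P@R.T+t
    return (P-c["t"])@c["R"]
def shot(n,name):
    s=arm.read_state(); p,d=arm.snapshot(n); cv2.imwrite(f"pics/{name}.png",p[:,:,::-1])
    C=cloud(n,d,(s["ee_rot"],s["tool_pos"])); C[d==0]=np.nan; np.save(f"pics/{name}.npy",C); return p,C
def rect(X):  # xy points -> centre, size, angle
    return cv2.minAreaRect(X.astype(np.float32))
E
python3 - <<'E'
from h import *
C=cloud("top",np.load("pics/top0.npy")); p=cv2.imread("pics/top0.png")
for nm,(u,v) in dict(bench=(240,270),bench2=(400,260),holder=(266,207),tray=(347,200),tab=(329,194),carton=(419,219),box=(396,155),tape=(351,245),beaker=(294,156),pink=(216,241)).items():
    print(nm,C[v,u].round(1))
S=np.load("pics/scene0.npy"); S=cloud("scene",S)
for nm,(u,v) in dict(bench=(320,300),holder=(265,170),tray=(343,223),carton=(405,280)).items(): print(nm,S[v,u].round(1))
# comps above bench in top
m=((C[...,2]>6)&(C[...,0]>200)&(C[...,0]<800)&(abs(C[...,1])<400)).astype(np.uint8)
n,l,st,ce=cv2.connectedComponentsWithStats(m)
for i in range(1,n):
    if st[i,4]>15:
        X=C[l==i]; r=rect(X[:,:2]); print(st[i],np.round(r[0]),np.round(r[1]),round(r[2],1),"zmax",X[:,2].max().round())
E
```

```text
bench [314.1 321.5  -1.3]
bench2 [ 358.7 -222.3    2. ]
holder [522.2 230.3  88.4]
tray [560.3 -39.    5.7]
tab [578.4  23.9  17.3]
carton [ 496.  -276.2   52.9]
box [ 713.2 -201.2   47.8]
tape [405.8 -52.9  23.4]
beaker [711.4 148.4   6.4]
pink [408.8 385.8  95. ]
bench [ 345.8 -141.8   -1.8]
holder [523.  220.   66.5]
tray [561.6 -36.6   1.5]
carton [ 489.4 -275.6   54.9]
[207 109  40  63 778] [570. 267.] [524. 143.] 32.2 zmax 1481.0
[299 131  61  17 850] [609.  -1.] [417. 208.] 9.4 zmax 1481.0
[402 132  11   6  28] [601. -87.] [ 27. 527.] 51.4 zmax 1481.0
[377 137  36  38 652] [576. -76.] [113. 473.] 48.3 zmax 1481.0
[420 136  41  40 988] [ 553. -197.] [138. 608.] 45.0 zmax 1481.0
[221 144  13  12 100] [556. 241.] [483.  51.] 39.8 zmax 1481.0
[287 145  16  17 115] [566. 124.] [372.  55.] 9.2 zmax 1481.0
[322 175  46  51 416] [513.  -2.] [143. 284.] 70.2 zmax 1481.0
[247 192  37  29 508] [494. 164.] [271. 100.] 62.5 zmax 1481.0
[403 213  29  16 308] [ 460. -126.] [ 64. 409.] 11.9 zmax 1481.0
[447 218   8  24  81] [ 446. -164.] [ 78. 472.] 4.9 zmax 1481.0
[211 227  26  31 391] [374. 242.] [338.  95.] 78.3 zmax 1481.0
[330 237  23  18 171] [403.   6.] [ 57. 124.] 1.1 zmax 1481.0
[414 239  25  27 339] [ 405. -145.] [418.  83.] 83.7 zmax 1481.0
[132 322  53  29 881] [277. 225.] [ 73. 377.] 23.8 zmax 1481.0
```

```bash
cat >> h.py <<'E'
from scipy.linalg import logm,expm
from scipy.spatial.transform import Rotation as Ro
def plan(t,R=None,vmax=55,wmax=10,n=None):
    "rows (same row n times) of a constant body twist from the measured pose to TCP t, R"
    s=arm.read_state(); A=np.eye(4); B=np.eye(4); A[:3,:3]=s["ee_rot"]; A[:3,3]=s["tool_pos"]
    B[:3,:3]=A[:3,:3] if R is None else R; B[:3,3]=t; L=np.real(logm(np.linalg.inv(A)@B))
    w=np.degrees(np.linalg.norm([L[2,1],L[0,2],L[1,0]])); k=n or int(max(1,np.ceil(np.linalg.norm(L[:3,3])/vmax),np.ceil(w/wmax)))
    D=expm(L/k); print(k,"x",D[:3,3].round(1).tolist(),Ro.from_matrix(D[:3,:3]).as_rotvec(degrees=True).round(2).tolist(),"tcp",s["tool_pos"].round(1))
E
python3 -m pendant '[-40,-17,-9,0,0,0,1,-40,-17,-9,0,0,0,1,-40,-17,-9,0,0,0,1,-40,-17,-9,0,0,0,1,-40,-17,-9,0,0,0,1,-40,-17,-9,0,0,0,1,-40,-17,-9,0,0,0,1,-40,-17,-9,0,0,0,1,0,0,0,0,0,0,1]'
python3 - <<'E'
from h import *
p,C=shot("wrist","w1")
E
```

```text
clock: 1.23
tool_pos: [471.1, 229.0, 303.6]
ee_rot: [[-0.897, 0.443, 0.002], [0.443, 0.897, -0.002], [-0.003, -0.001, -1.0]]
contact_force: [-0.4, 1.0, -1.1]
width: 85.5
gripper_force: 0.0
```

View pics/w1.png

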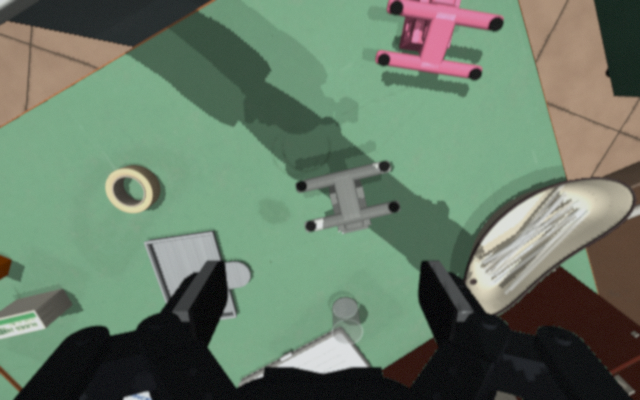

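The wrist view shows the upside-down holder with its pads at px (302,186), (384,166), (311,226) and (394,207). The tray is at (193,272) with its tab at (238,273), and the carton is at (30,310). Next I'll measure them.

```bash
python3 - <<'E'
from h import *
C=np.load("pics/w1.npy"); p=cv2.imread("pics/w1.png"); 
for u,v in [(302,186),(384,166),(311,226),(394,207),(330,180),(360,172),(335,220),(370,212),(345,195)]:
    print((u,v),np.nanmedian(C[v-1:v+2,u-1:u+2].reshape(-1,3),0).round(1))
print("bench",[C[v,u].round(1) for u,v in [(270,300),(450,140),(250,170),(100,120)]])
hsv=cv2.cvtColor(p,cv2.COLOR_BGR2HSV)
# objects: points z>4 in regions
def comp(c,zl=6,zh=150,rad=90):
    m=(np.hypot(C[...,0]-c[0],C[...,1]-c[1])<rad)&(C[...,2]>zl)&(C[...,2]<zh); return C[m]
X=comp((521,225),60); r=rect(X[:,:2]); print("feet",len(X),np.round(r[0],1),np.round(r[1],1),r[2])
# tray: non-green in region
T=cv2.imread("pics/top0.png"); D=cloud("top",np.load("pics/top0.npy"))
for im,CC,nm in((p,C,"w"),(T,D,"t")):
    h=cv2.cvtColor(im,cv2.COLOR_BGR2HSV); m=(h[...,1]<60)&(np.hypot(CC[...,0]-560,CC[...,1]+25)<105)&(CC[...,2]<25)&(h[...,2]>70)
    m=m.astype(np.uint8); n,l,st,ce=cv2.connectedComponentsWithStats(m); i=1+np.argmax(st[1:,4]); X=CC[l==i]; X=X[~np.isnan(X[:,0])]
    Y=cv2.morphologyEx((l==i).astype(np.uint8),cv2.MORPH_OPEN,np.ones((31,31) if nm=="w" else (17,17))); X2=CC[Y>0]; X2=X2[~np.isnan(X2[:,0])&(X2[:,2]<25)]
    for q in(X,X2): r=rect(q[:,:2]); print(nm,"tray",len(q),np.round(r[0],1),np.round(r[1],1),round(r[2],1),q[:,2].mean().round(1))
for nm,im,CC in(("w",p,C),("t",T,D)):
    m=(np.hypot(CC[...,0]-495,CC[...,1]+276)<70)&(CC[...,2]>48)&(CC[...,2]<65); q=CC[m]; r=rect(q[:,:2]); print(nm,"carton top",len(q),np.round(r[0],1),np.round(r[1],1),round(r[2],1),np.median(q[:,2]))
E
```

```text
(302, 186) [484.9 196.4  82.6]
(384, 166) [504.7 289.   83.8]
(311, 226) [527.6 186.6  99. ]
(394, 207) [547.6 279.6 100. ]
(330, 180) [493.8 227.5  79.6]
(360, 172) [500.2 262.2  79.1]
(335, 220) [534.8 213.6  94.8]
(370, 212) [543.4 253.4  94.9]
(345, 195) [515.2 235.9  86.5]
bench [array([647.8,  49.4,   1.5]), array([534.9, 387.1,   1.3]), array([452.2, 127.4,   2.2]), array([307.1, -14.5,   2.5])]
feet 3496 [530.6 233.8] [111.8  83.7] 77.6688461303711
w tray 3044 [540.9 -33.5] [113.1 111.3] 72.6 6.3
w tray 0 [0. 0.] [0. 0.] 0.0 nan
t tray 1509 [568.2 -19.9] [145.6 155.1] 72.3 5.5
t tray 735 [562.8 -53.4] [123.1  84.5] 0.7 4.2
w carton top 1042 [ 494.4 -265.6] [73.9 32.7] 78.0 56.91737218405743
t carton top 246 [ 471.7 -267.9] [83.  80.2] 77.2 56.263750973829175<stdin>:17: RuntimeWarning: Mean of empty slice.
  ret = ret.dtype.type(ret / rcount)
```

```bash
python3 - <<'E'
from h import *
import itertools,json
s=arm.read_state()
S=[([-66.61788109,17.85733665,.80280909,86.68273102,-.25078755,75.58606248,-1.55704354],[238.845,494.695,230.316],[[-.900575,.4347,-.000836],[.4347,.900573,-.002],[-.000119,-.002168,-.999998]]),(s["qpos"].tolist(),s["tool_pos"].tolist(),s["ee_rot"].tolist())]
json.dump(S,open("st.json","w")); print(np.round(S[1][0],2))
for sg in itertools.product([1,-1],repeat=4):
  for off in (0,90,180,-90):
    e=0
    for q,t,R in S:
        a=np.array(q)*[sg[0],1,sg[1],1,sg[2],1,sg[3]]; a[6]+=off
        M=Ro.from_euler("ZYZYZYZ"[:3],a[:3],degrees=True)*Ro.from_euler("YZY",a[3:6],degrees=True)*Ro.from_euler("z",a[6],degrees=True)
        e+=np.degrees((M.inv()*Ro.from_matrix(R)).magnitude())
    if e<8: print(sg,off,e)
E
```

```text
[-39.08  13.08  13.76  83.16  -3.07  84.15  38.61]
(-1, -1, 1, -1) 90 6.650714205239719
(-1, -1, -1, -1) 90 0.00010614890935915235
```

```bash
cat >> h.py <<'E'
import json
def chain(q):
    a=-np.array(q); a[[1,3,5]]*=-1; a[6]+=90
    F=[]; M=Ro.identity()
    for c,x in zip("zyzyzyz",a): M=M*Ro.from_euler(c,x,degrees=True); F.append(M.as_matrix())
    return F
def design(q):
    F=chain(q); z=[0,0,1]
    return np.stack([np.array(z),F[1][:,2],F[3][:,2],F[6][:,2]],1), np.stack([F[1][:,0],F[3][:,0],F[5][:,0]],1)
E
python3 - <<'E'
from h import *
S=json.load(open("st.json"))
A=np.vstack([design(q)[0] for q,_,_ in S]); b=np.hstack([t for _,t,_ in S])
x,r,k,sv=np.linalg.lstsq(A,b,rcond=None); print(x,k,sv,(A@x-b).round(2))
E
```

```text
[-23511.70898131    -40.59731842    526.09733493 -23910.47151167] 4 [2.43435818e+00 1.43848756e+00 6.82178711e-02 3.34754455e-04] [-14.97   6.25  -2.32   0.12  -0.09   2.32]
```

```bash
cat >> h.py <<'E'
def tool(f,tilt):
    "tool with z tilted from straight down towards horizontal unit f by tilt deg; y = Z x f"
    f=np.array(f,float); f/=np.linalg.norm(f); Z=np.array([0,0,1.]); a=np.radians(tilt)
    z=np.sin(a)*f-np.cos(a)*Z; y=np.cross(Z,f); return np.stack([np.cross(y,z),y,z],1)
def log():
    s=arm.read_state(); S=json.load(open("st.json")); S.append((s["qpos"].tolist(),s["tool_pos"].tolist(),s["ee_rot"].tolist())); json.dump(S,open("st.json","w")); return S
E
python3 - <<'E'
from h import *
plan([470,240,260],tool([.976,-.217,0],35))
E
```

```text
4 x [3.0, 1.7, 10.5] [-1.04, -8.71, -3.27] tcp [469.1 231.9 303.1]
```

```bash
python3 -m pendant '[3,2,10,-1,-8.7,-3.3,1,3,2,10,-1,-8.7,-3.3,1,3,2,10,-1,-8.7,-3.3,1,3,2,10,-1,-8.7,-3.3,1]' | head -3
python3 -c "from h import *; log()"
python3 -m pendant '[0,0,0,0,10,0,1,0,0,0,0,10,0,1,0,0,0,0,10,0,1,0,0,0,0,10,0,1,0,0,0,0,10,0,1,0,0,0,0,5,0,1,0,0,0,0,0,0,1]' | head -3
python3 - <<'E'
from h import *
S=log()
A=np.vstack([np.hstack(design(q)) for q,_,_ in S]); b=np.hstack([t for _,t,_ in S])
for lam in (0,1e-3,1e-2):
    x=np.linalg.solve(A.T@A+lam*np.eye(7),A.T@b); print(lam,x.round(1),(A@x-b).round(1))
for q,_,_ in S: print(np.round(q,1))
E
```

```text
clock: 1.78
tool_pos: [467.1, 245.4, 262.0]
ee_rot: [[-0.8, 0.204, 0.564], [0.166, 0.979, -0.119], [-0.576, -0.001, -0.817]]
clock: 2.65
tool_pos: [469.0, 243.0, 260.0]
ee_rot: [[-0.917, 0.212, -0.338], [0.201, 0.977, 0.068], [0.345, -0.005, -0.939]]
0 [321.  488.6 440.6 416.8 -67.7  47.9 -52.7] [-13.6   8.8   2.7   5.8   1.8  -0.2  -4.1  -1.1  -3.7  -7.4   4.7   1.2]
0.001 [311.  485.7 439.  411.1 -63.3  39.6 -48.6] [-13.7   8.6   2.6   4.1   2.5  -0.1  -5.1   0.7  -4.2  -7.6   5.4   1.4]
0.01 [255.5 456.4 427.2 369.1 -27.5 -10.3 -20.1] [-15.2   6.8   1.6  -6.9   7.7   0.6 -12.5  14.9  -6.9  -9.3   8.4   2.2]
[-66.6  17.9   0.8  86.7  -0.3  75.6  -1.6]
[-39.1  13.1  13.8  83.2  -3.1  84.2  38.6]
[-55.7   0.3   5.4 112.6  38.1  55.5   9. ]
[-31.5  27.8  15.5  72.2 -16.7  98.8  61.2]
```

```bash
cat >> h.py <<'E'
def des2(q):
    F=chain(q); return np.hstack([*design(q),np.stack([F[1][:,1],F[3][:,1],F[5][:,1]],1)])
def fit(lam=3e-5):
    S=json.load(open("st.json")); A=np.vstack([des2(q) for q,_,_ in S]); b=np.hstack([t for _,t,_ in S])
    x=np.linalg.solve(A.T@A+lam*np.eye(10),A.T@b); return x,A@x-b
LO=np.array([-154.91,-16.99,-72.82,7.12,-82.49,11.32,-174.64]);HI=np.array([154.91,109.72,74.43,147.25,262.49,116.49,174.64])
from scipy.optimize import least_squares
def ik(t,R,q0,x):
    def e(q):
        return np.r_[(des2(q)@x-t)/5,np.degrees(Ro.from_matrix(chain(q)[6].T@R).as_rotvec())/2,(q-q0)*.003]
    r=least_squares(e,np.clip(q0,LO+1,HI-1),bounds=(LO,HI)); q=r.x
    return q,np.linalg.norm(des2(q)@x-t),np.degrees(Ro.from_matrix(chain(q)[6].T@R).magnitude())
E
python3 - <<'E'
from h import *
for lam in(1e-6,3e-5,1e-3):
    x,r=fit(lam); print(x.round(1),r.round(1))
x,r=fit()
q=arm.read_state()["qpos"]
f1=np.array([.976,-.217,0])
# grip1 start tilt -10, then end at place with g=-y, tilt 60 & grip2 start tilt -45, end +45 over tray
for nm,t,f,ti in [("g1",(515,235,45),f1,-10),("lift",(515,235,150),f1,-10),("lay50",(470,80,50),(0,-1,0),50),("lay60",(470,80,50),(0,-1,0),60),("lay70",(470,80,50),(0,-1,0),70),("g2-45",(470,80,40),(0,-1,0),-45),("g2-30",(470,80,40),(0,-1,0),-30),("g2-60",(470,80,40),(0,-1,0),-60),("g2e30",(560,-30,60),(0,-1,0),30),("g2e45",(560,-30,60),(0,-1,0),45),("g2e60",(560,-30,60),(0,-1,0),60)]:
    qq,a,b=ik(np.array(t),tool(f,ti),q,x); print(nm,qq.round(0),round(a,1),round(b,1))
E
```

```text
[ 2.493e+02  4.736e+02  4.178e+02  3.649e+02  0.000e+00 -0.000e+00
 -0.000e+00 -1.500e+01 -1.700e+00 -3.000e-01] [ 0. -0.  0. -0.  0.  0. -0.  0. -0. -0.  0. -0.]
[ 2.489e+02  4.732e+02  4.171e+02  3.645e+02  7.000e-01 -5.000e-01
 -1.000e-01 -1.520e+01 -2.100e+00  2.000e-01] [ 0.1 -0.1  0.  -0.   0.   0.  -0.   0.  -0.  -0.   0.  -0. ]
[237.6 462.3 393.7 353.9  22.1 -13.9  -1.8 -22.2 -14.4  15.8] [ 2.9 -1.7  1.3 -1.3  1.4  0.2 -0.6  1.3 -1.  -0.3  0.1 -0.7]
g1 [-33.  35.  15.  90. -16.  65.  66.] 0.0 0.0
lift [-33.  29.  16.  83. -13.  77.  63.] 0.0 0.0
lay50 [-78.  61.  63.  99.  -7.  68. -18.] 0.0 0.0
lay60 [-79.  68.  62.  95.  -3.  73. -22.] 0.0 0.0
lay70 [-79.  75.  61.  91.   1.  78. -26.] 0.0 0.0
g2-45 [ -3.  37.  28. 112. -60.  75.  62.] 0.0 0.0
g2-30 [-14.  29.  31. 114. -51.  62.  49.] 0.0 0.0
g2-60 [  7.  46.  23. 109. -65.  87.  71.] 0.0 0.0
g2e30 [-55.  47.  59.  98. -11.  56.   1.] 0.0 0.0
g2e45 [-62.  59.  64.  96.  -8.  59.  -6.] 0.0 0.0
g2e60 [-66.  70.  66.  92.  -3.  64. -13.] 0.0 0.0
```

```bash
python3 - <<'E'
from h import *
x,r=fit(1e-6); np.save("geo.npy",x)
q=arm.read_state()["qpos"]; f1=np.array([.9778,-.2096,0])
for nm,t,f,ti in [("pre",(598.9,220.2,112.4),f1,-35),("g1",(537.2,233.4,22.3),f1,-35),("lift",(537,233,120),f1,-10),("lay",(520,110,28),(0,-1,0),35),("g2-45",(520,110,40),(0,-1,0),-45)]:
    q,a,b=ik(np.array(t),tool(f,ti),q,x); print(nm,q.round(0),round(a,1),round(b,1))
plan([598.9,220.2,112.4],tool(f1,-35),vmax=45)
E
```

```text
pre [-17.  60.  11.  40. -24. 112.  67.] 0.0 0.0
g1 [-21.  57.  11.  61. -23.  96.  70.] 0.0 0.0
lift [-31.  33.  15.  82. -13.  75.  64.] 0.0 0.0
lay [-68.  54.  57.  95. -11.  64. -15.] 0.0 0.0
g2-45 [-14.  43.  39. 106. -68.  82.  60.] 0.0 0.0
5 x [-36.8, 1.1, 14.9] [-0.04, 2.96, -0.05] tcp [469. 243. 260.]
```

```bash
python3 -m pendant '[-37,1,15,0,3,0,1,-37,1,15,0,3,0,1,-37,1,15,0,3,0,1,-37,1,15,0,3,0,1,-37,1,15,0,3,0,1,0,0,0,0,0,0,1]' | head -3
python3 - <<'E'
from h import *
plan([537.2,233.4,22.3],tool([.9778,-.2096,0],-35),vmax=24)
E
```

```text
clock: 3.4
tool_pos: [597.2, 218.6, 104.4]
ee_rot: [[-0.792, 0.212, -0.573], [0.178, 0.977, 0.116], [0.584, -0.011, -0.811]]
5 x [0.5, 0.5, 20.5] [-0.08, -0.15, -0.09] tcp [597.2 218.6 104.4]
```

```bash
python3 -m pendant '[0.5,0.5,21,0,0,0,1,0.5,0.5,21,0,0,0,1,0.5,0.5,21,0,0,0,1,0.5,0.5,21,0,0,0,1,0.5,0.5,20,0,-1,0,1,0,0,0,0,0,0,1]'
python3 - <<'E'
from h import *
plan([537.2,233.4,22.3],tool([.9778,-.2096,0],-35),vmax=24)
p,C=shot("wrist","w2")
E
```

```text
clock: 4.15
tool_pos: [538.0, 237.9, 33.9]
ee_rot: [[-0.811, 0.207, -0.547], [0.171, 0.978, 0.117], [0.559, 0.001, -0.829]]
contact_force: [-0.2, 0.5, -0.7]
width: 85.5
gripper_force: 0.0
1 x [-6.6, -4.6, 9.5] [-0.03, 1.02, 0.15] tcp [538.  237.9  33.9]
```

View pics/w2.png

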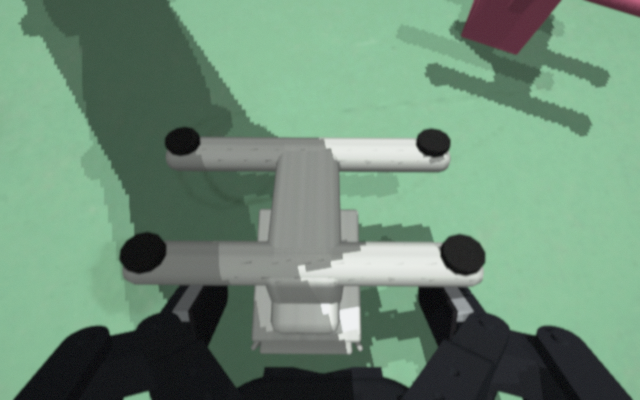

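The close-up shows the fingers on either side of the sleeve, in front of the front foot, with nothing touching. The sleeve is slightly left of centre (px 304 against 322). I'll correct that and close.

```bash
python3 -m pendant '[-6.5,-4.5,9.5,0,1,0,1,0,0,0,0,0,0,0,0,0,0,0,0,0,0,0,0,0,0,0,0,0,0,0,0,0,0,0,0,0,0,0,0,0,0,0]'
python3 - <<'E'
from h import *
s=arm.read_state(); t=s["tool_pos"]+[0,0,90]
plan(t,vmax=25)
E
```

```text
clock: 4.95
tool_pos: [539.8, 230.7, 19.1]
ee_rot: [[-0.801, 0.211, -0.56], [0.174, 0.977, 0.12], [0.573, -0.001, -0.82]]
contact_force: [1.9, 1.4, 0.6]
width: 40.6
gripper_force: 60.5
4 x [12.9, -0.0, -18.4] [-0.0, 0.0, 0.0] tcp [539.8 230.7  19.1]
```

```bash
cat >> h.py <<'E'
GEO=np.load("geo.npy")
def path(wps,q=None):
    q=arm.read_state()["qpos"] if q is None else q
    for t,f,ti in wps:
        q,a,b=ik(np.array(t,float),tool(f,ti),q,GEO); print(t,ti,q.round(0),round(a,1),round(b,1), "" if a<1.5 and b<1 else "BAD")
    return q
E
python3 -m pendant '[13,0,-18.5,0,0,0,0,13,0,-18.5,0,0,0,0,13,0,-18.5,0,0,0,0,13,0,-18.5,0,0,0,0]' | grep -v rot
python3 - <<'E'
from h import *
f1=[.9778,-.2096,0]; g=np.array([-.30,-.954,0]); az=lambda d:[np.cos(np.radians(d)),np.sin(np.radians(d)),0]
path([((540,231,110),f1,-35),((540,231,120),f1,0),((530,180,120),az(-44),0),((520,150,120),az(-75),0),((517,114,120),g,0),((517,114,100),g,35),((517,114,29.5),g,35),((440,0,150),g,-45),((520,110,40),g,-45),((520,110,120),g,0),((540,0,120),g,45),((560,-30,70),g,45)])
plan([540,231,120],tool(f1,0))
E
```

```text
clock: 5.45
tool_pos: [539.3, 230.4, 111.4]
contact_force: [-0.2, -0.6, -5.1]
width: 40.7
gripper_force: 60.6
(540, 231, 110) -35 [-21.  52.  13.  57. -24. 104.  69.] 0.0 0.0 
(540, 231, 120) 0 [-37.  27.  17.  90.  -8.  64.  60.] 0.0 0.0 
(530, 180, 120) 0 [-39.  25.  25.  95. -11.  62.  35.] 0.0 0.0 
(520, 150, 120) 0 [-42.  24.  32.  98. -14.  62.  10.] 0.0 0.0 
(517, 114, 120) 0 [-45.  24.  40. 100. -17.  62. -16.] 0.0 0.0 
(517, 114, 100) 35 [-57.  47.  46.  83.  -3.  82. -32.] 0.0 0.0 
(517, 114, 29.5) 35 [-56.  52.  44.  85.  -5.  75. -34.] 0.0 0.0 
(440, 0, 150) -45 [ -7.  23.  48. 119. -58.  81.  53.] 0.0 0.0 
(520, 110, 40) -45 [-14.  36.  38. 119. -77.  70.  57.] 0.0 0.0 
(520, 110, 120) 0 [-63.  40.  74. 101. -40.  72.   5.] 0.0 0.0 
(540, 0, 120) 45 [-60.  64.  74.  83. -17.  83.  -8.] 0.0 0.0 
(560, -30, 70) 45 [-56.  68.  72.  83. -19.  78.  -8.] 0.0 0.0 
4 x [0.7, 0.2, -2.1] [-0.03, -8.74, -0.03] tcp [539.3 230.4 111.4]
```

```bash
python3 -m pendant '[0.7,0,-2,0,-8.7,0,0,0.7,0,-2,0,-8.7,0,0,0.7,0,-2,0,-8.7,0,0,0.7,0,-2,0,-8.7,0,0]' | grep -v rot
python3 - <<'E'
from h import *
plan([517,114,115],tool([-.30,-.954,0],0),n=10)
E
```

```text
clock: 5.95
tool_pos: [538.8, 230.9, 119.6]
contact_force: [0.4, 0.2, -5.1]
width: 40.4
gripper_force: 61.2
10 x [-9.4, -9.5, 0.5] [-0.0, 0.0, 9.53] tcp [538.8 230.9 119.6]
```

```bash
python3 -m pendant '[-9.4,-9.5,0.5,0,0,9.5,0,-9.4,-9.5,0.5,0,0,9.5,0,-9.4,-9.5,0.5,0,0,9.5,0,-9.4,-9.5,0.5,0,0,9.5,0,-9.4,-9.5,0.5,0,0,9.5,0,-9.4,-9.5,0.5,0,0,9.5,0,-9.4,-9.5,0.5,0,0,9.5,0,-9.4,-9.5,0.5,0,0,9.5,0,-9.4,-9.5,0.5,0,0,9.5,0,-9.4,-9.5,0.5,0,0,9.5,0]'
python3 - <<'E'
from h import *
plan([516.7,113.6,60],tool([-.30,-.954,0],35),n=5)
E
```

```text
clock: 7.2
tool_pos: [516.4, 113.7, 113.7]
ee_rot: [[0.301, 0.954, -0.008], [0.954, -0.301, 0.001], [-0.002, -0.008, -1.0]]
contact_force: [0.1, -0.0, -4.6]
width: 39.9
gripper_force: 61.6
5 x [2.6, 0.1, 10.6] [-0.09, -6.98, 0.01] tcp [516.4 113.7 113.7]
```

```bash
python3 -m pendant '[2.6,0,10.6,0,-7,0,0,2.6,0,10.6,0,-7,0,0,2.6,0,10.6,0,-7,0,0,2.6,0,10.6,0,-7,0,0,2.6,0,10.6,0,-7,0,0,0,0,0,0,0,0,0]'
python3 - <<'E'
from h import *
p,C=shot("scene","s2"); cv2.imwrite("pics/s2c.png",cv2.resize(p[100:300,180:440,::-1],None,fx=3,fy=3))
plan([516.7,113.6,33],tool([-.30,-.954,0],35),n=3)
E
```

```text
clock: 7.95
tool_pos: [515.5, 117.7, 55.5]
ee_rot: [[0.232, 0.957, -0.177], [0.784, -0.291, -0.548], [-0.575, -0.011, -0.818]]
contact_force: [-0.6, -0.6, -6.2]
width: 40.7
gripper_force: 62.0
3 x [4.4, 0.2, 7.1] [-0.05, 0.03, 0.18] tcp [516.7 115.2  58. ]
```

View pics/s2c.png

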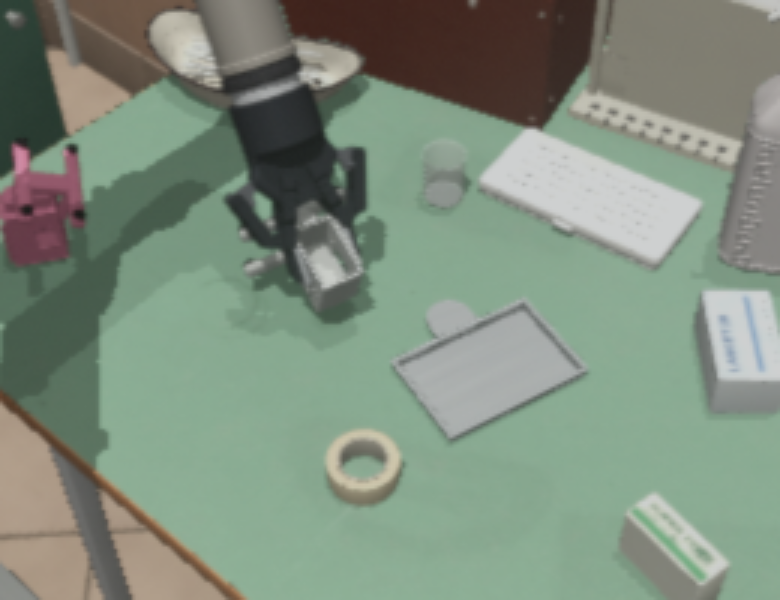

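The holder hangs mouth-up in the gripper over clear bench, with the tray, tape and beaker all clear. Now I'll lower it.

```bash
python3 -m pendant '[4.4,0,7.1,0,0,0,0,4.4,0,7.1,0,0,0,0,4.4,0,7.1,0,0,0,0,0,0,0,0,0,0,0]'|egrep -v "rot|width"
python3 -m pendant '[1,0,1.5,0,0,0,0,1,0,1.5,0,0,0,0]'|egrep -v "rot|width"
python3 -m pendant '[1,0,1.5,0,0,0,0,1,0,1.5,0,0,0,0]'|egrep -v "rot|width"
```

```text
clock: 8.5
tool_pos: [516.6, 111.4, 33.6]
contact_force: [0.1, 0.8, -4.8]
gripper_force: 62.0
clock: 8.75
tool_pos: [517.6, 111.6, 30.7]
contact_force: [0.6, -0.1, -6.1]
gripper_force: 62.0
clock: 9.0
tool_pos: [517.8, 110.9, 28.8]
contact_force: [-2.8, 0.2, 6.5]
gripper_force: 61.5
```

```bash
python3 -m pendant '[0,0,0,0,0,0,0.5,0,0,0,0,0,0,1,0,0,0,0,0,0,1,0,0,0,0,0,0,1,0,0,0,0,0,0,1]'|egrep -v "rot"
python3 -m pendant '[0,0,-20,0,0,0,1,0,0,-40,0,0,0,1,0,0,-50,0,0,0,1,0,0,-50,0,0,0,1,0,0,0,0,0,0,1]'|egrep -v "rot"
python3 - <<'E'
from h import *
log(); p,C=shot("wrist","w3")
print(arm.read_state()["qpos"].round(0))
E
```

```text
clock: 9.62
tool_pos: [517.4, 111.4, 27.0]
contact_force: [0.0, -1.5, 0.0]
width: 85.3
gripper_force: 0.0
clock: 10.25
tool_pos: [547.6, 202.3, 160.7]
contact_force: [0.6, -0.6, -0.6]
width: 85.4
gripper_force: 0.0
[-57.  51.  47.  65.  -6.  97. -33.]
```

View pics/w3.png

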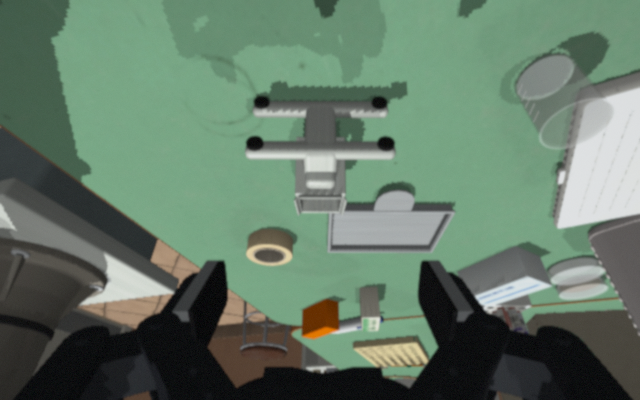

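The wrist view shows the holder steady on its back, mouth toward the fingers. Its rear-foot pads are at px (262,102) and (379,102), its front pads at (255,143) and (386,143). The tray corners are about (329,211), (455,206), (430,250) and (329,251), with the tab at (395,196). Next I'll measure both.

```bash
cat >> h.py <<'E'
def ray(n,uv,z,T=None):
    c=arm.calibration(n); uv=np.atleast_2d(uv).astype(float)
    D=np.c_[(uv[:,0]-c["cx"])/c["fx"],(uv[:,1]-c["cy"])/c["fy"],np.ones(len(uv))]
    if n=="wrist": R,t=T; M=c["mount"]; D=D@M[:3,:3].T@R.T; o=M[:3,3]@R.T+t
    else: D=D@c["R"]; o=-c["t"]@c["R"]
    return o+D*((z-o[2])/D[:,2])[:,None]
E
python3 - <<'E'
from h import *
s=arm.read_state(); T=(s["ee_rot"],s["tool_pos"]); C=np.load("pics/w3.npy")
P=ray("wrist",[(262,102),(379,102)],7+0,T); print("rear pads approx",P.round(1), [np.nanmedian(C[v-2:v+3,u-2:u+3].reshape(-1,3),0).round(1) for u,v in [(262,102),(379,102),(255,143),(386,143)]])
print("bench",C[170,200].round(1),C[60,320].round(1))
q=ray("wrist",[(329,206),(455,204),(431,251),(329,252)],13,T); print("w3 tray",q.round(1),q.mean(0).round(1))
for n in("top","scene"):
    im=cv2.imread(f"pics/{n}0.png"); h=cv2.cvtColor(im,cv2.COLOR_BGR2HSV); m=((h[...,1]<70)&(h[...,2]>60)).astype(np.uint8)
    u,v=(347,200) if n=="top" else (343,223)
    b=np.zeros_like(m); r=42; b[v-r:v+r,u-r:u+r]=m[v-r:v+r,u-r:u+r]; k=9 if n=="top" else 17
    o=cv2.morphologyEx(b,cv2.MORPH_OPEN,np.ones((13,13))); k,l=cv2.connectedComponents(o); o=(l==l[v,u])
    cs,_=cv2.findContours(o.astype(np.uint8),cv2.RETR_EXTERNAL,cv2.CHAIN_APPROX_NONE); c=max(cs,key=len)[:,0]
    X=ray(n,c,13); rr=rect(X[:,:2]); print(n,o.sum(),np.round(rr[0],1),np.round(rr[1],1),round(rr[2],1)); print(cv2.approxPolyDP(c,5,True)[:,0].tolist())
E
```

```text
rear pads approx [[492.  193.5   7. ]
 [582.9 165.6   7. ]] [array([495.1, 197.4,  11.4]), array([585.1, 169.2,  10.7]), array([494.9, 196.8,  57.8]), array([585.2, 168.6,  57.2])]
bench [392.4 131.5   1.6] [548.8 212.8   1.6]
w3 tray [[ 505.3   44.8   13. ]
 [ 641.9    7.    13. ]
 [ 611.1 -101.8   13. ]
 [ 474.   -63.1   13. ]] [558.1 -28.3  13. ]
top 1483 [561.6 -31.9] [156.  138.4] 1.0
[[338, 177], [333, 188], [325, 188], [328, 217], [356, 222], [365, 183]]
scene 7056 [567.8 -36.7] [290.  244.2] 41.3
[[301, 181], [301, 264], [384, 264], [384, 181]]
```

```bash
python3 - <<'E'
from h import *
X=ray("top",[(337.5,177),(365.5,183),(356.5,222),(328,216.5)],13); print(X.round(1)); 
g=np.array([-.299,-.954,0])
q=path([((515,90,240),g,0),((485,10,150),g,-45),((493,33,88),g,-62),((524.7,134.1,31.3),g,-62),((520,110,120),g,-40),((530,60,130),g,-10),((550,0,130),g,28),((560,-30,60),g,28)])
plan([515,90,240],tool(g,0),vmax=45)
E
```

```text
[[ 639.    -4.6   13. ]
 [ 620.  -101.8   13. ]
 [ 484.4  -71.8   13. ]
 [ 501.3   25.9   13. ]]
(515, 90, 240) 0 [-50.  19.  51.  91. -15.  77. -15.] 0.0 0.0 
(485, 10, 150) -45 [ -8.  26.  46. 114. -61.  81.  50.] 0.0 0.0 
(493, 33, 88) -62 [  6.  42.  35. 116. -75.  91.  69.] 0.0 0.0 
(524.7, 134.1, 31.3) -62 [  9.  44.  14. 118. -82.  73.  70.] 0.0 0.0 
(520, 110, 120) -40 [ -7.  22.  23. 115. -59.  61.  35.] 0.0 0.0 
(530, 60, 130) -10 [-30.  21.  35. 103. -25.  60.  -1.] 0.0 0.0 
(550, 0, 130) 28 [-46.  39.  47.  87.  -2.  75. -21.] 0.0 0.0 
(560, -30, 60) 28 [-42.  44.  45.  90.  -4.  67. -19.] 0.0 0.0 
4 x [-34.7, 0.7, -8.3] [0.01, 8.76, 0.08] tcp [546.1 200.4 158.8]
```

```bash
python3 -m pendant '[-34.5,0.7,-8.5,0,8.75,0,1,-34.5,0.7,-8.5,0,8.75,0,1,-34.5,0.7,-8.5,0,8.75,0,1,-34.5,0.7,-8.5,0,8.75,0,1,0,0,0,0,0,0,1,0,0,0,0,0,0,1]'|head -2
python3 - <<'E'
from h import *
p,C=shot("wrist","w4")
g=np.array([-.299,-.954,0]); plan([485,10,150],tool(g,-45),vmax=45,wmax=9)
E
```

```text
clock: 11.05
tool_pos: [513.1, 89.6, 238.8]
6 x [-18.7, -0.5, 9.6] [-0.08, 7.54, 0.02] tcp [513.4  91.  238.4]
```

View pics/w4.png

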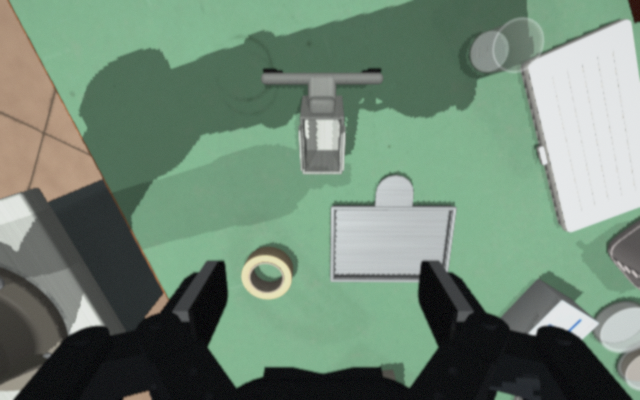

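The wrist view from above shows the tray rim corners near px (332,204), (455,206), (450,283) and (332,281), with the tab at (394,188). The holder lies on its back at (322,120), and the tape is at (267,275).

```bash
python3 - <<'E'
from h import *
s=arm.read_state(); T=(s["ee_rot"],s["tool_pos"]); im=cv2.imread("pics/w4.png"); C=np.load("pics/w4.npy")
h=cv2.cvtColor(im,cv2.COLOR_BGR2HSV); m=(((h[...,1]<60)|(h[...,2]<60))).astype(np.uint8); b=np.zeros_like(m); b[178:300,315:475]=m[178:300,315:475]; b[255:,418:]*=(np.arange(475-57)[-0:][:0].size==0)
b[:195]=0
o=cv2.morphologyEx(b,cv2.MORPH_OPEN,np.ones((25,25),np.uint8)); k,l=cv2.connectedComponents(o); o=l==l[240,380]
cs,_=cv2.findContours(o.astype(np.uint8),0,1); c=max(cs,key=len)[:,0]; print(cv2.boundingRect(c),cv2.approxPolyDP(c,6,True)[:,0].tolist())
for pts in ([(332,204),(455,206.5),(450,283),(332,281)],):
    X=ray("wrist",pts,13,T)[:,:2]; print(X.round(1),X.mean(0).round(1)); print([ (round(np.hypot(*(X[i]-X[i-1])),1),round(np.degrees(np.arctan2(*(X[i]-X[i-1])[::-1])),1)) for i in range(4)])
for u,v in [(332,240),(390,205),(390,281),(453,240),(390,240)]: print((u,v),C[v,u].round(1))
# tab centre
print("tab",ray("wrist",[(394,190)],13,T).round(1))
E
```

```text
(330, 195, 125, 105) [[330, 207], [330, 282], [418, 282], [419, 299], [454, 299], [453, 205], [375, 195], [373, 204]]
[[ 507.4   40.1]
 [ 644.8   -5.3]
 [ 620.6 -106.5]
 [ 477.6  -59.9]] [562.6 -32.9]
[(np.float64(104.3), np.float64(73.4)), (np.float64(144.7), np.float64(-18.3)), (np.float64(104.0), np.float64(-103.4)), (np.float64(150.4), np.float64(162.0))]
(332, 240) [493.7  -5.5  14. ]
(390, 205) [571.9  17.4  13.1]
(390, 281) [547.5 -81.2  15.4]
(453, 240) [637.4 -56.1   1.6]
(390, 240) [561.6 -30.6   5.9]
tab [[581.   35.5  13. ]]
```

```bash
python3 -m pendant '[-18.7,-0.5,9.6,0,7.5,0,1,-18.7,-0.5,9.6,0,7.5,0,1,-18.7,-0.5,9.6,0,7.5,0,1,-18.7,-0.5,9.6,0,7.5,0,1,-18.7,-0.5,9.6,0,7.5,0,1,-18.7,-0.5,9.6,0,7.5,0,1,0,0,0,0,0,0,1]'|head -3
python3 - <<'E'
from h import *
g=np.array([-.299,-.954,0]); plan([494,36.5,94],tool(g,-58)); print(arm.read_state()["qpos"].round())
E
```

```text
clock: 11.98
tool_pos: [483.7, 7.1, 146.6]
ee_rot: [[0.224, 0.954, 0.201], [0.676, -0.301, 0.673], [0.702, -0.015, -0.712]]
2 x [-9.1, 0.8, 29.3] [-0.23, 6.7, -0.37] tcp [483.7   7.1 146.6]
[ -7.  26.  44. 113. -60.  81.  49.]
```

```bash
python3 -m pendant '[-9,0.8,29,-0.2,6.7,-0.4,1,-9,0.8,29,-0.2,6.7,-0.4,1,0,0,0,0,0,0,1]'|head -3
python3 - <<'E'
from h import *
g=np.array([-.299,-.954,0]); plan([524.5,133.5,30.1],tool(g,-58),vmax=30); print(arm.read_state()["qpos"].round())
E
```

```text
clock: 12.35
tool_pos: [494.5, 41.5, 96.0]
ee_rot: [[0.151, 0.958, 0.245], [0.505, -0.288, 0.814], [0.85, 0.001, -0.527]]
4 x [-1.2, 0.4, 29.3] [-0.14, -0.04, 0.1] tcp [494.5  41.5  96. ]
[  3.  38.  36. 116. -73.  87.  65.]
```

```bash
python3 -m pendant '[-1,0.4,28,-0.2,0,0,1,-1,0.4,28,0,0,0,1,-1,0.4,28,0,0,0,1,0,0,0,0,0,0,1]'|head -4
python3 - <<'E'
from h import *
g=np.array([-.299,-.954,0]); plan([524.5,133.5,30.1],tool(g,-58),vmax=40); print(arm.read_state()["qpos"].round())
p,C=shot("wrist","w5")
E
```

```text
clock: 12.85
tool_pos: [519.2, 108.3, 55.5]
ee_rot: [[0.138, 0.958, 0.253], [0.507, -0.288, 0.813], [0.851, 0.016, -0.525]]
contact_force: [-0.5, -0.2, 0.5]
1 x [-8.1, -2.5, 35.1] [-0.1, -0.34, 1.12] tcp [519.2 108.3  55.5]
[ -1.  41.  30. 118. -81.  80.  68.]
```

View pics/w5.png

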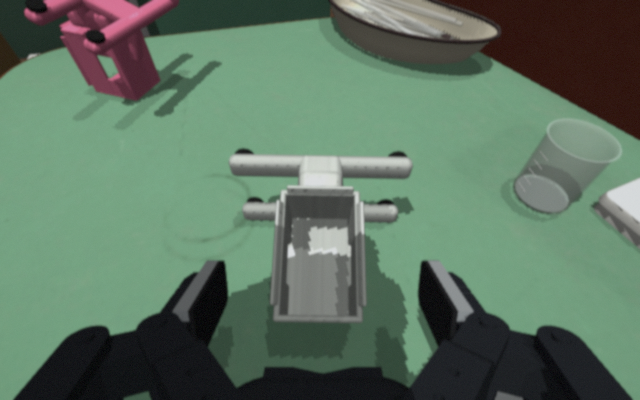

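The fingers straddle the mouth, which spans px 275 to 362 across and is centred near 318. The flared lips are narrower than the opening, so I'll go on in.

```bash
python3 -m pendant '[-4,-1,17,0,0,0.5,1,-4,-1,17,0,0,0.5,1,0,0,0,0,0,0,1]'|head -4
python3 - <<'E'
from h import *
g=np.array([-.299,-.954,0]); plan([524.5,133.5,30.1],tool(g,-58),vmax=40); print(arm.read_state()["qpos"].round(1))
E
```

```text
clock: 13.28
tool_pos: [525.2, 128.4, 29.9]
ee_rot: [[0.159, 0.953, 0.259], [0.501, -0.304, 0.81], [0.851, 0.001, -0.526]]
contact_force: [0.1, -0.2, 0.1]
1 x [2.6, -2.2, 3.8] [0.25, -0.28, -0.11] tcp [525.2 128.4  29.9]
[  4.6  41.8  18.3 118.4 -82.   72.   67.8]
```

```bash
python3 -m pendant '[2,-2,4,0,0,0,1,0,0,0,0,0,0,0,0,0,0,0,0,0,0,0,0,0,0,0,0,0,0,0,0,0,0,0,0,0,0,0,0,0,0,0]'
python3 - <<'E'
from h import *
g=np.array([-.299,-.954,0]); s=arm.read_state(); print(s["qpos"].round(1)); plan(s["tool_pos"]+[0,0,80],tool(g,-40),wmax=7)
E
```

```text
clock: 14.02
tool_pos: [524.3, 133.0, 28.0]
ee_rot: [[0.161, 0.952, 0.259], [0.501, -0.305, 0.81], [0.85, -0.001, -0.527]]
contact_force: [-0.6, -1.6, 2.2]
width: 40.3
gripper_force: 59.3
[  5.4  41.6  16.6 118.7 -82.1  70.7  67.8]
3 x [21.1, -0.0, -16.4] [0.07, -6.08, -0.09] tcp [524.3 133.   28. ]
```

```bash
python3 -m pendant '[10,0,-6,0,0,0,0,20,0,-12.5,0,0,0,0,20,0,-12.5,0,0,0,0,20,0,-12.5,0,0,0,0]'|egrep -v rot
python3 - <<'E'
from h import *
a=np.radians(-107.3); g=np.array([np.cos(a),np.sin(a),0]); s=arm.read_state(); print(s["qpos"].round(1)); plan([535,70,130],tool(g,-10),wmax=8)
path([((535,70,130),g,-10),((560,-32,130),g,32),((560.7,-34.9,55.4),g,31.8)])
E
```

```text
clock: 14.52
tool_pos: [522.9, 133.1, 109.7]
contact_force: [0.0, -0.1, -4.9]
width: 40.4
gripper_force: 59.6
[  3.5  31.3  18.8 118.5 -76.2  72.2  56.9]
7 x [-4.8, 4.4, -7.4] [0.01, -6.86, -0.06] tcp [522.9 133.1 109.7]
(535, 70, 130) -10 [-35.  23.  42. 102. -28.  62.   1.] 0.0 0.0 
(560, -32, 130) 32 [-48.  45.  55.  85.  -5.  75. -15.] 0.0 0.0 
(560.7, -34.9, 55.4) 31.8 [-47.  50.  52.  89.  -8.  68. -16.] 0.0 0.0
```

```bash
python3 -m pendant '[-4.8,4.4,-7.4,0,-6.9,0,0,-4.8,4.4,-7.4,0,-6.9,0,0,-4.8,4.4,-7.4,0,-6.9,0,0,-4.8,4.4,-7.4,0,-6.9,0,0,-4.8,4.4,-7.4,0,-6.9,0,0,-4.8,4.4,-7.4,0,-6.9,0,0,-4.8,4.4,-7.4,0,-6.9,0,0]'|egrep -v rot
python3 - <<'E'
from h import *
a=np.radians(-107.3); g=np.array([np.cos(a),np.sin(a),0]); s=arm.read_state(); print(s["qpos"].round(1)); plan([560.7,-34.9,120],tool(g,31.8),wmax=7)
E
```

```text
clock: 15.4
tool_pos: [533.9, 70.0, 129.8]
contact_force: [-0.5, 0.0, -5.5]
width: 40.3
gripper_force: 59.9
[-29.   21.   33.2 101.7 -24.   60.3  -3.5]
6 x [-15.3, 9.5, 3.7] [-0.06, -6.91, -0.06] tcp [533.9  70.  129.8]
```

```bash
python3 -m pendant '[-15.3,9.5,3.7,0,-6.9,0,0,-15.3,9.5,3.7,0,-6.9,0,0,-15.3,9.5,3.7,0,-6.9,0,0,-15.3,9.5,3.7,0,-6.9,0,0,-15.3,9.5,3.7,0,-6.9,0,0,-15.3,9.5,3.7,0,-6.9,0,0,0,0,0,0,0,0,0]'
python3 - <<'E'
from h import *
a=np.radians(-107.3); g=np.array([np.cos(a),np.sin(a),0]); plan([560.7,-34.9,75],tool(g,31.8),vmax=25)
p,C=shot("scene","s3"); cv2.imwrite("pics/s3c.png",cv2.resize(p[120:280,230:450,::-1],None,fx=3.6,fy=3.6))
E
```

```text
clock: 16.27
tool_pos: [561.3, -31.7, 117.1]
ee_rot: [[0.255, 0.953, -0.163], [0.814, -0.302, -0.495], [-0.521, -0.007, -0.853]]
contact_force: [-0.9, 0.9, -4.7]
width: 40.1
gripper_force: 60.7
2 x [9.6, 0.3, 18.8] [-0.24, -0.19, -0.02] tcp [561.3 -31.7 117.1]
```

View pics/s3c.png

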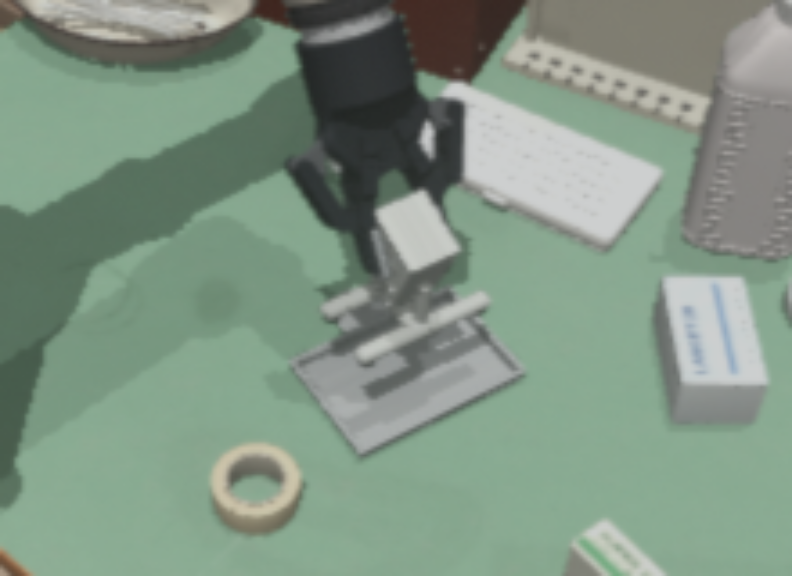

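The scene crop shows the holder upright over the tray, roof up, with the mouth toward the tab side and the gripper. The tray, tape and box have not moved. Now I'll lower it.

```bash
python3 -m pendant '[9.6,0.3,18.8,-0.2,-0.2,0,0,9.6,0.3,18.8,-0.2,-0.2,0,0,6,0,9.5,0,0,0,0,0,0,0,0,0,0,0]'
python3 - <<'E'
from h import *
a=np.radians(-107.3); g=np.array([np.cos(a),np.sin(a),0]); plan([560.7,-34.9,57],tool(g,31.8),vmax=25)
# roof in scene & top cloud
z0=arm.read_state()["tool_pos"][2]-52.4
for n in("scene","top"):
    p,C=shot(n,n+"4"); h=cv2.cvtColor(p,cv2.COLOR_RGB2HSV)
    m=(np.hypot(C[...,0]-560,C[...,1]+38)<55)&(C[...,2]>z0+80)&(C[...,2]<z0+110)&(h[...,2]>120)
    mm=cv2.morphologyEx(m.astype(np.uint8),cv2.MORPH_OPEN,np.ones((3,3),np.uint8)); X=C[mm>0]; r=rect(X[:,:2]); print(n,len(X),"roof",np.round(r[0],1),np.round(r[1],1),round(r[2],1),"z",X[:,2].min(),X[:,2].max(),"exp z",z0+86,z0+102)
    A=np.c_[X[:,:2],np.ones(len(X))]; c=np.linalg.lstsq(A,X[:,2],rcond=None)[0]; nn=np.r_[-c[:2],1]; nn/=np.linalg.norm(nn); print("normal",nn.round(3),"tilt",np.degrees(np.arccos(nn[2])).round(1),"az",np.degrees(np.arctan2(nn[1],nn[0])).round(1))
print("expected roof centre",np.array([560.7,-34.9])+3*g[:2])
E
```

```text
clock: 16.82
tool_pos: [561.3, -37.8, 66.4]
ee_rot: [[0.258, 0.953, -0.157], [0.81, -0.301, -0.503], [-0.527, 0.003, -0.85]]
contact_force: [0.4, -0.1, -4.7]
width: 40.4
gripper_force: 60.7
1 x [7.2, -1.5, 6.6] [0.01, 0.0, -0.29] tcp [561.3 -37.8  66.4]
scene 300 roof [560.3 -45.3] [49.3 50.3] 64.1 z 94.74373969518304 117.69168521977679 exp z 99.99152420960237 115.99152420960237
normal [-0.077 -0.325  0.943] tilt 19.5 az -103.3
top 187 roof [562.6 -43.2] [46.6 45.2] 72.0 z 94.04559218591703 122.33652370853152 exp z 99.99152420960237 115.99152420960237
normal [-0.106 -0.337  0.936] tilt 20.6 az -107.4
expected roof centre [559.80787538 -37.7642824 ]
```

```bash
python3 - <<'E'
from h import *
R=arm.read_state()["ee_rot"]; print((R.T@[-1,1.5,-7.5]).round(1),(R.T@[0,0,-1]).round(2))
E
python3 -m pendant '[5,-1.3,5.5,0,0,0,0,0,0,0,0,0,0,0]'|egrep -v rot
python3 -m pendant '[1,0,1.7,0,0,0,0,0.5,0,0.9,0,0,0,0]'|egrep -v rot
```

```text
[ 4.9 -1.4  5.8] [ 0.53 -0.01  0.85]
clock: 17.18
tool_pos: [561.1, -35.7, 59.0]
contact_force: [-0.2, -0.3, -4.6]
width: 40.2
gripper_force: 60.8
clock: 17.42
tool_pos: [561.5, -36.6, 56.4]
contact_force: [-1.3, 0.1, -5.1]
width: 40.3
gripper_force: 60.8
```

```bash
python3 -m pendant '[0.5,0,0.9,0,0,0,0,0.3,0,0.5,0,0,0,0]'|egrep -v rot
python3 -m pendant '[0.5,0,0.9,0,0,0,0,0.3,0,0.5,0,0,0,0]'|egrep -v rot
```

```text
clock: 17.68
tool_pos: [561.5, -36.6, 55.7]
contact_force: [-0.5, 3.1, 2.2]
width: 40.5
gripper_force: 61.6
clock: 17.92
tool_pos: [561.7, -36.5, 55.5]
contact_force: [-0.4, 4.4, 9.7]
width: 40.3
gripper_force: 62.5
```

```bash
python3 -m pendant '[0,0,0,0,0,0,0.6,0,0,0,0,0,0,1,0,0,0,0,0,0,1,0,0,0,0,0,0,1,0,0,-20,0,0,0,1,0,0,-40,0,0,0,1,0,0,-50,0,0,0,1,0,0,-30,0,0,0,0.5,0,0,0,0,0,0,0]'|egrep -v rot
python3 - <<'E'
from h import *
a=np.radians(-107.3); g=np.array([np.cos(a),np.sin(a),0]); s=arm.read_state(); T=(s["ee_rot"],s["tool_pos"])
for n in("scene","top","wrist"):
    p,C=shot(n,n+"5"); h=cv2.cvtColor(p,cv2.COLOR_RGB2HSV)
    m=(np.hypot(C[...,0]-562,C[...,1]+38)<45)&(C[...,2]>78)&(C[...,2]<112)
    mm=cv2.morphologyEx(m.astype(np.uint8),cv2.MORPH_OPEN,np.ones((3,3),np.uint8)); X=C[mm>0]
    if len(X)<20: print(n,len(X)); continue
    r=rect(X[:,:2]); A=np.c_[X[:,:2],np.ones(len(X))]; c=np.linalg.lstsq(A,X[:,2],rcond=None)[0]; nn=np.r_[-c[:2],1]; nn/=np.linalg.norm(nn)
    print(n,len(X),"roof",np.round(r[0],1),np.round(r[1],1),round(r[2],1),"z",np.percentile(X[:,2],[2,98]).round(1),"tilt",np.degrees(np.arccos(nn[2])).round(1),"az",np.degrees(np.arctan2(nn[1],nn[0])).round(1), "height at exp roof centre 96.5:",(c@[560.8,-39.4,1]).round(1))
plan([580,30,200],tool(g,-20))
path([((580,30,200),g,-20),((565.9,-23.2,110),g,-20),((555.5,-56.6,98),g,-20)])
E
```

```text
clock: 19.05
tool_pos: [585.0, 35.6, 173.8]
contact_force: [-0.4, -0.2, -0.9]
width: 51.7
gripper_force: 0.0
scene 346 roof [559.9 -36.4] [58.9 42.5] 72.7 z [ 79.7 104.6] tilt 18.0 az -133.6 height at exp roof centre 96.5: 94.9
top 187 roof [561.  -40.5] [48.2 40.3] 74.2 z [ 84.5 107.4] tilt 18.5 az -117.4 height at exp roof centre 96.5: 97.4
wrist 1556 roof [563.3 -31.3] [61.9 43.3] 72.9 z [ 79.6 106.4] tilt 0.3 az 99.5 height at exp roof centre 96.5: 96.9
6 x [-1.5, -0.2, -4.8] [0.02, 8.66, -0.05] tcp [582.   33.  170.9]
(580, 30, 200) -20 [-20.  23.  38.  93. -36.  72.  10.] 0.0 0.0 
(565.9, -23.2, 110) -20 [-13.  28.  36.  99. -40.  65.  23.] 0.0 0.0 
(555.5, -56.6, 98) -20 [-10.  29.  36. 100. -41.  65.  27.] 0.0 0.0
```

```bash
python3 - <<'E'
from h import *
a=np.radians(-107.3); g=np.array([np.cos(a),np.sin(a),0]); plan([566,-23.5,125],tool(g,-20),n=6)
E
```

```text
6 x [-8.5, 0.3, 9.6] [0.02, 8.66, -0.05] tcp [582.   33.  170.9]
```

```bash
python3 -m pendant '[-8.5,0.3,9.6,0,8.7,0,0,-8.5,0.3,9.6,0,8.7,0,0,-8.5,0.3,9.6,0,8.7,0,0,-8.5,0.3,9.6,0,8.7,0,0,-8.5,0.3,9.6,0,8.7,0,0,-8.5,0.3,9.6,0,8.7,0,0,0,0,0,0,0,0,0]'
python3 - <<'E'
from h import *
a=np.radians(-107.3); g=np.array([np.cos(a),np.sin(a),0]); plan([565.8,-23.5,106],tool(g,-20)); R=arm.read_state()["ee_rot"]; print((R.T@[0,0,-1]).round(3))
E
```

```text
clock: 20.08
tool_pos: [563.4, -30.0, 122.7]
ee_rot: [[0.296, 0.949, 0.106], [0.891, -0.314, 0.326], [0.343, -0.002, -0.939]]
contact_force: [-0.1, 0.9, -0.8]
width: -0.2
gripper_force: 0.0
1 x [0.7, 0.2, 18.1] [0.24, -0.08, -1.0] tcp [563.4 -30.  122.7]
[-0.343  0.002  0.939]
```

```bash
python3 -m pendant '[0.4,0.1,9,0,0,-0.5,0,0.3,0.1,8,0,0,-0.5,0,0,0,0,0,0,0,0]'|egrep -v rot
python3 -m pendant '[-0.6,0,1.7,0,0,0,0,-0.4,0,0.9,0,0,0,0]'|egrep -v rot
python3 -m pendant '[-0.4,0,1,0,0,0,0,-0.2,0,0.5,0,0,0,0]'|egrep -v rot
```

```text
clock: 20.45
tool_pos: [569.3, -13.0, 109.3]
contact_force: [0.3, -0.3, 0.2]
width: 0.2
gripper_force: 0.0
clock: 20.7
tool_pos: [569.9, -15.8, 107.7]
contact_force: [-0.2, 0.7, 0.1]
width: -0.0
gripper_force: 0.0
clock: 20.95
tool_pos: [569.8, -16.3, 105.9]
contact_force: [0.2, -0.5, 0.0]
width: -0.1
gripper_force: 0.0
```

```bash
python3 -m pendant '[-6,-1.5,-7.5,0,0,0,0,0,0,0,0,0,0,0,0,0,0,0,0,0,0]'|egrep -v rot
python3 - <<'E'
from h import *
a=np.radians(-107.3); g=np.array([np.cos(a),np.sin(a),0]); plan([565.6,-24,104.5],tool(g,-20)); R=arm.read_state()["ee_rot"]; print((R.T@[0,0,-1]).round(3))
E
```

```text
clock: 21.32
tool_pos: [566.0, -23.8, 111.1]
contact_force: [0.4, 0.9, -0.7]
width: 0.1
gripper_force: 0.0
1 x [-2.6, -0.4, 6.1] [0.35, -0.34, 0.89] tcp [566.  -23.8 111.1]
[-0.348 -0.011  0.938]
```

```bash
python3 -m pendant '[-2,-0.4,5,0,0,0.5,0,0,0,0,0,0,0,0,-0.4,0,1,0,0,0,0,0,0,0,0,0,0,0]'|egrep -v rot
python3 -m pendant '[-0.5,0,1.3,0,0,0,0,-0.4,0,1,0,0,0,0,0,0,0,0,0,0,0]'|egrep -v rot
```

```text
clock: 21.82
tool_pos: [565.5, -23.5, 104.2]
contact_force: [0.5, 0.4, 0.2]
width: -0.2
gripper_force: 0.0
clock: 22.2
tool_pos: [565.7, -23.7, 102.8]
contact_force: [-1.8, 0.2, 5.7]
width: 0.2
gripper_force: 2.5
```

```bash
python3 -m pendant '[-0.3,0,0.7,0,0,0,0,0,0,0,0,0,0,0]'|egrep -v rot
python3 -m pendant '[-0.2,0,0.5,0,0,0,0,0,0,0,0,0,0,0,0,0,0,0,0,0,0]'|egrep -v rot
```

```text
clock: 22.45
tool_pos: [565.8, -23.6, 102.7]
contact_force: [-3.2, -0.6, 8.5]
width: 0.2
gripper_force: 4.3
clock: 22.82
tool_pos: [565.8, -23.6, 102.7]
contact_force: [-4.1, -0.4, 10.5]
width: 0.2
gripper_force: 5.4
```

```bash
python3 -m pendant '[1.8,0,-4.7,0,0,0,0,3,0,-8,0,0,0,0,0,0,0,0,0,0,0]'|egrep -v rot
python3 - <<'E'
from h import *
a=np.radians(-107.3); g=np.array([np.cos(a),np.sin(a),0]); plan([555.4,-57.2,98],tool(g,-20),vmax=20)
E
```

```text
clock: 23.2
tool_pos: [566.1, -23.7, 114.8]
contact_force: [0.3, 1.0, 0.1]
width: -0.3
gripper_force: 0.0
2 x [-19.4, -0.2, 1.8] [0.2, -0.17, 0.22] tcp [566.1 -23.7 114.8]
```

```bash
python3 -m pendant '[-19.4,-0.2,1.8,0,0,0,0,-19.4,-0.2,1.8,0,0,0,0,0,0,0,0,0,0,0,0,0,0,0,0,0,0]'|egrep -v rot
python3 - <<'E'
from h import *
a=np.radians(-107.3); g=np.array([np.cos(a),np.sin(a),0]); plan([555.4,-57.2,90.5],tool(g,-20),vmax=20)
E
```

```text
clock: 23.7
tool_pos: [555.2, -56.1, 97.5]
contact_force: [0.0, 0.5, -0.9]
width: -0.1
gripper_force: 0.0
1 x [-3.3, 0.4, 6.2] [0.29, -0.39, 0.44] tcp [555.2 -56.1  97.5]
```

```bash
python3 -m pendant '[-3,0.3,6,0,0,0,0,0,0,0,0,0,0,0,-0.6,0,1.6,0,0,0,0,0,0,0,0,0,0,0]'|egrep -v rot
python3 -m pendant '[-0.5,0,1.2,0,0,0,0,0,0,0,0,0,0,0]'|egrep -v rot
```

```text
clock: 24.2
tool_pos: [555.2, -57.3, 89.9]
contact_force: [-1.7, -0.1, 4.7]
width: -0.3
gripper_force: 2.3
clock: 24.45
tool_pos: [555.2, -57.4, 89.8]
contact_force: [-4.2, -0.6, 10.7]
width: 0.0
gripper_force: 5.4
```

```bash
python3 -m pendant '[0,0,0,0,0,0,0,0,0,0,0,0,0,0]'|egrep force
python3 -m pendant '[1.8,0,-4.7,0,0,0,0,7,0,-19,0,0,0,0.3,14,0,-38,0,0,0,1,14,0,-38,0,0,0,1]'|egrep -v rot
python3 - <<'E'
from h import *
a=np.radians(-107.4); g=np.array([np.cos(a),np.sin(a),0]); plan([507,-225,225],tool(g,0),vmax=50)
path([((507,-225,230),g,0),((500,-250,30),[-.1,-1,0],0),((570,60,130),g,-20),((560,20,100),g,-20)])
for n in("top","scene"):
    p,C=shot(n,n+"6"); m=(np.hypot(C[...,0]-561,C[...,1]+40)<45)&(C[...,2]>(84 if n=="top" else 84))&(C[...,2]<112)
    mm=cv2.morphologyEx(m.astype(np.uint8),cv2.MORPH_OPEN,np.ones((3,3),np.uint8)); r=rect(C[mm>0][:,:2]); print(n,mm.sum(),np.round(r[0],1),np.round(r[1],1),round(r[2],1))
E
```

```text
contact_force: [-4.4, 0.1, 11.5]
gripper_force: 5.3
clock: 25.2
tool_pos: [554.2, -57.9, 195.8]
contact_force: [0.4, 0.7, 1.2]
width: 54.5
gripper_force: 0.0
4 x [-40.9, 1.1, -16.7] [0.1, -5.08, 0.11] tcp [554.2 -57.9 195.8]
(507, -225, 230) 0 [ -7.  21.  40.  87. -14.  77.  17.] 0.0 0.0 
(500, -250, 30) 0 [  3.  33.  31. 100. -20.  53.  36.] 0.0 0.0 
(570, 60, 130) -20 [-13.  23.  23. 100. -33.  60.   8.] 0.0 0.0 
(560, 20, 100) -20 [ -9.  25.  23. 102. -35.  58.  15.] 0.0 0.0 
top 180 [561.5 -40.6] [48.3 40.4] 74.1
scene 313 [559.2 -39.5] [52.7 42.5] 70.6
```

```bash
python3 -m pendant '[-41,1,-16.7,0,-5,0,1,-41,1,-16.7,0,-5,0,1,-41,1,-16.7,0,-5,0,1,-41,1,-16.7,0,-5,0,1,0,0,0,0,0,0,1,0,0,0,0,0,0,1]'|head -2
python3 - <<'E'
from h import *
s=arm.read_state(); T=(s["ee_rot"],s["tool_pos"]); p,C=shot("wrist","w6"); print(s["tool_pos"].round(1),s["ee_rot"].round(3).tolist())
m=((C[...,2]>48)&(C[...,2]<66)&(np.hypot(C[...,0]-495,C[...,1]+275)<75)).astype(np.uint8); m=cv2.morphologyEx(m,cv2.MORPH_OPEN,np.ones((3,3),np.uint8)); n,l,st,ce=cv2.connectedComponentsWithStats(m); print(st[1:,:5])
i=1+np.argmax(st[1:,4]); X=C[l==i]; r=rect(X[:,:2]); print(np.round(r[0],1),np.round(r[1],1),round(r[2],1),np.median(X[:,2]))
cs,_=cv2.findContours((l==i).astype(np.uint8),0,1); c=max(cs,key=cv2.contourArea)[:,0]; Y=ray("wrist",c,55,T); r=rect(Y[:,:2]); print("ray55",np.round(r[0],1),np.round(r[1],1),round(r[2],1)); print(cv2.boxPoints(r).round(1))
print("colour",p[l==i].mean(0).round())
E
```

```text
clock: 26.05
tool_pos: [507.1, -223.8, 222.1]
[ 507.1 -223.8  222.1] [[0.292, 0.956, 0.009], [0.956, -0.292, 0.006], [0.008, 0.007, -1.0]]
[[ 303  184   38   79 2454]
 [ 256  245   15   18  153]]
[ 493.2 -272.1] [82.8 32.2] 78.3 56.70560384339596
ray55 [ 493.3 -271.3] [84.1 32.2] 78.3
[[ 469.  -309.3]
 [ 500.5 -315.8]
 [ 517.6 -233.4]
 [ 486.1 -226.9]]
colour [166. 190. 167.]
```

```bash
python3 - <<'E'
from h import *
a=np.radians(-101.7); c=np.array([np.cos(a),np.sin(a),0]); plan([498.1,-248.3,75],tool(c,0),vmax=40)
E
```

```text
4 x [-6.7, -0.7, 36.7] [0.1, -0.11, -1.31] tcp [ 507.1 -223.5  221.9]
```

```bash
python3 -m pendant '[-6.7,-0.7,36.7,0.1,-0.1,-1.3,1,-6.7,-0.7,36.7,0.1,-0.1,-1.3,1,-6.7,-0.7,36.7,0.1,-0.1,-1.3,1,-6.7,-0.7,36.7,0.1,-0.1,-1.3,1,0,0,0,0,0,0,1,0,0,0,0,0,0,1]'|head -2
python3 - <<'E'
from h import *
a=np.radians(-101.7); c=np.array([np.cos(a),np.sin(a),0]); plan([498.1,-248.3,10.5],tool(c,0),vmax=22)
E
```

```text
clock: 26.85
tool_pos: [499.1, -249.8, 76.5]
4 x [0.3, -0.3, 16.5] [0.03, 0.02, -0.02] tcp [ 499.1 -249.8   76.5]
```

```bash
python3 -m pendant '[0.3,-0.3,16.5,0,0,0,1,0.3,-0.3,16.5,0,0,0,1,0.3,-0.3,16.5,0,0,0,1,0.3,-0.3,16,0,0,0,1,0,0,0,0,0,0,1,0,0,0,0,0,0,0,0,0,0,0,0,0,0,0,0,0,0,0,0,0,0,0,0,0,0,0,0]'
python3 - <<'E'
from h import *
s=arm.read_state(); a=np.radians(-101.7); c=np.array([np.cos(a),np.sin(a),0]); d=s["tool_pos"]-np.array([493.2,-271.8,0]); print("along -c",-d@c,"across",d@s["ee_rot"][:,1], "yaw", np.degrees(np.arctan2(s["ee_rot"][1,1],s["ee_rot"][0,1])))
E
```

```text
clock: 27.98
tool_pos: [498.0, -249.2, 10.9]
ee_rot: [[0.205, 0.979, 0.002], [0.979, -0.205, -0.002], [-0.002, 0.003, -1.0]]
contact_force: [-0.5, 0.1, 2.4]
width: 31.2
gripper_force: 59.8
along -c 23.074618889919275 across 0.06553423432411594 yaw -11.821433436619172
```

```bash
cat >> h.py <<'E'
def ins(u,v=-1.0,az=-107.5,O=(563.5,-30.8,3),w=0.0,tilt=-20,Ct=(-23,0,-16.6)):
    "TCP and R for the carton centre at sleeve depth u, height v, lateral w"
    a=np.radians(az); x=np.array([np.cos(a),np.sin(a),0]); Z=np.array([0,0,1.]); y=np.cross(Z,x)
    ax=.9397*x-.342*Z; n=.342*x+.9397*Z; C=np.array(O)-26*x+72*Z+u*ax+v*n+w*y; R=tool(x,tilt); return C-R@np.array(Ct),R
E
python3 - <<'E'
from h import *
for u in(-60,3.5): print(u,ins(u)[0].round(1))
x=ins(-60)[1]; a=np.radians(-107.5); g=[np.cos(a),np.sin(a),0]
path([((498,-249,185),g,0),((570,-60,190),g,-10),(ins(-75)[0],g,-20),(ins(-60)[0],g,-20),(ins(3.5)[0],g,-20)])
s=arm.read_state(); 
E
python3 -m pendant '[0,0,-12,0,0,0,0,0,0,-40,0,0,0,0,0,0,-45,0,0,0,0,0,0,-45,0,0,0,0,0,0,-35,0,0,0,0]'|egrep -v rot
python3 - <<'E'
from h import *
a=np.radians(-107.5); g=[np.cos(a),np.sin(a),0]; plan([575,0,190],tool(g,-15),vmax=35)
E
```

```text
-60 [596.6  74.1  86.8]
3.5 [578.6  17.2  65.1]
(498, -249, 185) 0 [ -3.  23.  38.  91. -15.  71.  20.] 0.0 0.0 
(570, -60, 190) -10 [-13.  23.  32.  90. -23.  72.   7.] 0.0 0.0 
[600.82058615  87.56577705  91.97786579] -20 [-16.  29.  24.  97. -38.  57.   9.] 0.0 0.0 
[596.58198755  74.12265977  86.84786579] -20 [-15.  29.  24.  98. -38.  57.  11.] 0.0 0.0 
[578.63858682  17.21346329  65.13086579] -20 [ -9.  30.  25. 101. -39.  57.  18.] 0.0 0.0 
clock: 28.6
tool_pos: [496.9, -248.7, 189.4]
contact_force: [0.5, -0.9, -1.8]
width: 31.6
gripper_force: 59.8
8 x [32.4, 1.8, 3.6] [-0.08, 1.88, 0.7] tcp [ 496.9 -248.7  189.4]
```

```bash
python3 -m pendant '[32.4,1.8,3.6,-0.1,1.9,0.7,0,32.4,1.8,3.6,-0.1,1.9,0.7,0,32.4,1.8,3.6,-0.1,1.9,0.7,0,32.4,1.8,3.6,-0.1,1.9,0.7,0,32.4,1.8,3.6,-0.1,1.9,0.7,0,32.4,1.8,3.6,-0.1,1.9,0.7,0,32.4,1.8,3.6,-0.1,1.9,0.7,0,32.4,1.8,3.6,-0.1,1.9,0.7,0]'|egrep -v rot
python3 - <<'E'
from h import *
t,R=ins(-75); plan(t+[0,0,60],R,vmax=35)
E
```

```text
clock: 29.6
tool_pos: [574.6, 0.5, 188.1]
contact_force: [0.6, 0.5, -2.9]
width: 31.4
gripper_force: 59.9
3 x [25.5, -0.4, 20.3] [0.0, 1.62, 0.0] tcp [5.746e+02 5.000e-01 1.881e+02]
```

```bash
python3 -m pendant '[25.5,-0.4,20.3,0,1.6,0,0,25.5,-0.4,20.3,0,1.6,0,0,25.5,-0.4,20.3,0,1.6,0,0,0,0,0,0,0,0,0,0,0,0,0,0,0,0]'|egrep -v rot
python3 - <<'E'
from h import *
t,R=ins(-60,v=-1.5); plan(t,R,vmax=22)
E
```

```text
clock: 30.22
tool_pos: [601.1, 85.2, 152.0]
contact_force: [-0.1, -0.2, -2.2]
width: 31.0
gripper_force: 59.9
4 x [-8.4, -0.3, 14.4] [0.03, 0.04, 0.01] tcp [601.1  85.2 152. ]
```

```bash
python3 -m pendant '[-8.4,-0.3,14.4,0,0,0,0,-8.4,-0.3,14.4,0,0,0,0,-8.4,-0.3,14.4,0,0,0,0,-8.4,-0.3,14.4,0,0,0,0,0,0,0,0,0,0,0,0,0,0,0,0,0,0]'|egrep -v rot
python3 - <<'E'
from h import *
t,R=ins(-60,v=-1.5); plan(t,R,vmax=22)
# sides of the carton and sleeve seen from above (top camera): lateral centres in the holder frame
a=np.radians(-107.5); x=np.array([np.cos(a),np.sin(a)]); y=np.array([-x[1],x[0]]); O=np.array([563.5,-30.8])
for n in("top","scene"):
    p,C=shot(n,n+"7"); H=np.stack([(C[...,:2]-O)@x,(C[...,:2]-O)@y,C[...,2]-3],-1)
    m=(abs(H[...,1])<40)&(H[...,0]>-14)&(H[...,0]<32)&(H[...,2]>82)&(H[...,2]<108); q=H[m]; print(n,"roof y",np.percentile(q[:,1],[3,97]).round(1),"x",np.percentile(q[:,0],[3,97]).round(1),len(q))
    m=(abs(H[...,1])<40)&(H[...,0]>-75)&(H[...,0]<-36)&(H[...,2]>85)&(H[...,2]<135); q=H[m]; print(n,"carton y",np.percentile(q[:,1],[3,97]).round(1) if len(q) else 0,len(q))
E
```

```text
clock: 30.98
tool_pos: [597.2, 75.7, 86.6]
contact_force: [-0.2, -0.4, -1.8]
width: 31.1
gripper_force: 59.9
1 x [-1.5, -0.1, -0.3] [0.12, 0.05, 0.08] tcp [597.2  75.7  86.6]Traceback (most recent call last):
  File "<stdin>", line 7, in <module>
    return _quantile_unchecked(
        a, q, axis, out, overwrite_input, method, keepdims, weights)
    return _ureduce(a,
                    func=_quantile_ureduce_func,
    ...<5 lines>...
                    overwrite_input=overwrite_input,
                    method=method)
    r = func(a, **kwargs)
    result = _quantile(arr,
                       quantiles=q,
    ...<2 lines>...
                       out=out,
                       weights=wgt)
    slices_having_nans = np.isnan(arr[-1, ...])
                                  ~~~^^^^^^^^^
IndexError: index -1 is out of bounds for axis 0 with size 0
```

```bash
python3 - <<'E'
from h import *
a=np.radians(-107.5); x=np.array([np.cos(a),np.sin(a)]); y=np.array([-x[1],x[0]]); O=np.array([563.5,-30.8])
p,C=shot("scene","scene8"); H=np.stack([(C[...,:2]-O)@x,(C[...,:2]-O)@y,C[...,2]-3],-1)
m=(abs(H[...,1])<35)&(H[...,0]>-14)&(H[...,0]<32)&(abs(H[...,2]-(102-.364*(H[...,0]+15)))<5); q=H[m]; print("roof y",np.percentile(q[:,1],[2,98]).round(1),len(q))
m=(abs(H[...,1])<35)&(H[...,0]>-75)&(H[...,0]<-40)&(H[...,2]>85)&(H[...,2]<135); q=H[m]; print("carton y",np.percentile(q[:,1],[2,98]).round(1),len(q))
w,_=shot("wrist","w8"); s=cv2.resize(p[130:250,270:430],(800,600)) ; s=cv2.resize(p[130:255,270:430],(480,375)); w=cv2.resize(w[0:360,170:480],(323,375))
cv2.imwrite("pics/m8.png",np.hstack([s,w])[:,:800,::-1])
E
```

```text
roof y [-21.4  18.5] 279
carton y [-17.3  14.3] 201
```

View pics/m8.png

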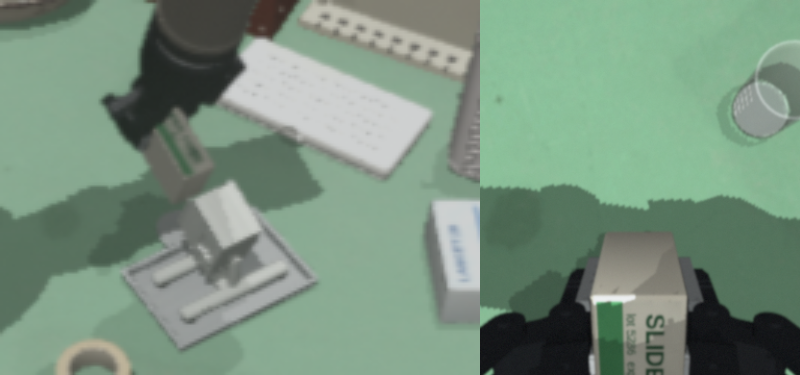

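The montage shows the carton square to the mouth in both yaw and tilt. Measured from the scene camera, the lateral centres are -1.45 mm for the roof and -1.5 mm for the carton, so they agree. I'll start inserting, watching the force.

```bash
python3 -m pendant '[-7,0,0,0,0,0,0,-7,0,0,0,0,0,0,0,0,0,0,0,0,0]'|egrep -v rot
python3 -c "
from h import *
t,R=ins(-44,v=-1.5); plan(t,R)"
python3 -m pendant '[-4,0,0,0,0,0,0,-4,0,0,0,0,0,0]'|egrep "pos|contact"
python3 -c "
from h import *
t,R=ins(-36,v=-1.5); plan(t,R)"
```

```text
clock: 31.5
tool_pos: [592.5, 61.5, 81.2]
contact_force: [0.3, 0.0, -2.1]
width: 31.3
gripper_force: 59.9
1 x [-1.6, 0.1, -0.3] [0.11, 0.13, -0.06] tcp [592.5  61.5  81.2]
tool_pos: [591.2, 57.6, 79.8]
contact_force: [1.0, 5.1, 3.3]
1 x [-5.2, 0.2, -0.2] [0.09, -0.13, 0.11] tcp [591.2  57.6  79.8]
```

```bash
python3 -m pendant '[0,0,-1,0,0,0,0,-1.5,0,0,0,0,0,0,0,0,0,0,0,0,0]'|egrep "pos|contact"
python3 -m pendant '[-3,0,0,0,0,0,0,0,0,0,0,0,0,0]'|egrep "pos|contact"
python3 -c "
from h import *
t,R=ins(-36,v=-0.5); plan(t,R)"
```

```text
tool_pos: [589.6, 52.9, 78.7]
contact_force: [-0.2, -0.4, -2.8]
tool_pos: [588.9, 50.7, 77.9]
contact_force: [-0.4, 0.3, -2.9]
1 x [2.2, 0.3, -0.5] [0.09, 0.12, 0.01] tcp [588.9  50.7  77.9]
```

```bash
python3 -m pendant '[-4,0,0,0,0,0,0,-4,0,0,0,0,0,0]'|egrep "pos|contact"
python3 -m pendant '[-4,0,0,0,0,0,0,-4,0,0,0,0,0,0,0,0,0,0,0,0,0]'|egrep "pos|contact"
python3 -c "
from h import *
t,R=ins(3.5,v=-0.7); plan(t,R)"
```

```text
tool_pos: [586.8, 44.0, 75.3]
contact_force: [0.3, 0.3, -3.1]
tool_pos: [584.6, 36.5, 72.6]
contact_force: [0.5, 0.3, -2.0]
1 x [-21.5, 0.1, -0.1] [0.1, 0.09, 0.01] tcp [584.6  36.5  72.6]
```

Sliding freely, 21 mm to go.

```bash
python3 -m pendant '[-4,0,0,0,0,0,0,-4,0,0,0,0,0,0,0,0,0,0,0,0,0]'|egrep "pos|contact"
python3 -m pendant '[-4,0,0,0,0,0,0,-4,0,0,0,0,0,0,0,0,0,0,0,0,0]'|egrep "pos|contact"
python3 -c "
from h import *
t,R=ins(3.5,v=-0.7); plan(t,R)"
```

```text
tool_pos: [582.3, 29.3, 69.8]
contact_force: [-0.2, -0.1, -2.3]
tool_pos: [580.0, 22.1, 67.1]
contact_force: [-0.9, 0.9, -1.2]
1 x [-5.4, 0.2, -0.2] [0.09, 0.1, 0.01] tcp [580.   22.1  67.1]
```

```bash
python3 -m pendant '[-3,0,0,0,0,0,0,0,0,0,0,0,0,0]'|egrep "pos|contact"
python3 -m pendant '[-1.5,0,0,0,0,0,0,0,0,0,0,0,0,0]'|egrep "pos|contact"
python3 -m pendant '[-1,0,0,0,0,0,0,0,0,0,0,0,0,0]'|egrep "pos|contact"
```

```text
tool_pos: [579.2, 19.8, 66.2]
contact_force: [-0.1, -0.4, -2.8]
tool_pos: [578.9, 18.6, 65.7]
contact_force: [0.1, -0.4, -3.5]
tool_pos: [578.7, 18.1, 65.4]
contact_force: [-0.0, 1.0, -3.0]
```

```bash
python3 -m pendant '[-1,0,0,0,0,0,0,-0.5,0,0,0,0,0,0]'|egrep "pos|contact"
python3 -m pendant '[-1,0,0,0,0,0,0,0,0,0,0,0,0,0]'|egrep "pos|contact"
python3 -m pendant '[-1,0,0,0,0,0,0,0,0,0,0,0,0,0]'|egrep "pos|contact"
```

```text
tool_pos: [578.6, 17.8, 65.5]
contact_force: [0.7, 2.9, 0.4]
tool_pos: [578.6, 17.7, 65.6]
contact_force: [1.3, 4.8, 2.0]
tool_pos: [578.5, 17.7, 65.7]
contact_force: [-0.0, 7.1, 3.6]
```

```bash
python3 -m pendant '[1,0,0,0,0,0,0,0,0,0,0,0,0,0.4,0,0,0,0,0,0,0.7,0,0,0,0,0,0,0.7,0,0,0,0,0,0,0.7]'|egrep -v rot
python3 -m pendant '[0,0,-15,0,0,0,0.7,0,0,-35,0,0,0,0.7,10,0,-45,0,0,0,0.7,10,0,-45,0,0,0,0.7,0,0,0,0,0,0,0.7]'|egrep -v rot
python3 - <<'E'
from h import *
a=np.radians(-107.5); x=np.array([np.cos(a),np.sin(a)]); y=np.array([-x[1],x[0]]); O=np.array([563.5,-30.8])
for n in("top","scene","wrist"):
    p,C=shot(n,n+"9"); H=np.stack([(C[...,:2]-O)@x,(C[...,:2]-O)@y,C[...,2]-3],-1)
    for nm,lo,hi,z0 in(("roof",-13,32,102),("carton",-75,-18,99)):
        m=(abs(H[...,1])<35)&(H[...,0]>lo)&(H[...,0]<hi)&(abs(H[...,2]-(z0-.364*(H[...,0]+15)))<6); q=H[m]
        if len(q)>10: r=rect(q[:,:2]); print(n,nm,len(q),"c",np.round(r[0],1),np.round(r[1],1),"x",np.percentile(q[:,0],[1,99]).round(1),"zslope",np.polyfit(q[:,0],q[:,2],1).round(2))
E
```

```text
clock: 35.88
tool_pos: [577.9, 15.0, 64.4]
contact_force: [-0.1, -0.8, 0.2]
width: 59.7
gripper_force: 0.0
clock: 36.5
tool_pos: [571.9, -14.4, 208.8]
contact_force: [-0.3, -0.9, -1.1]
width: 60.0
gripper_force: 0.0
top roof 25 c [-6.1  7.4] [27.2 14.6] x [-12.9   1.2] zslope [-0.54 96.5 ]
top carton 91 c [-36.3   0.9] [31.9 32.7] x [-52.6 -19.9] zslope [-0.39 91.44]
scene roof 281 c [ 9.8 -0.9] [44.5 43.2] x [-12.3  31.7] zslope [-0.39 96.71]
scene carton 140 c [-34.5  -1.9] [32.4 32.7] x [-50.6 -18.8] zslope [-0.34 91.41]
wrist roof 2631 c [ 9.5 -0.2] [41.1 45. ] x [-12.4  31.7] zslope [-0.36 97.96]
wrist carton 1905 c [-35.8  -0.4] [43.3 35.6] x [-53.6 -18.1] zslope [-0.35 92.18]
```

```bash
python3 -c "
from cell import arm
print(arm.job_done())"
```

```text
the job is handed in; nothing more can be done
None
```

The job is handed in at about 37 s: the holder stands on its four feet in the tray with its mouth to the tab. It did not shift when pressed with about 11 N at the mouth end and then the rear end. The carton is fully home in it, and the box, beaker and tape roll were left alone.

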